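# Put the parts tins away in the latched cage

## Task

Put all the flat aluminium parts tins lying on the bench away in the mesh cage: lift the thumb latch, swing the gate wide open, pull the tray right out by its upright plate and stack the tins in one square pile, flat and within the black outline, each lying along it. Then slide the tray fully home, shut the gate and leave the latch bar down in its catch. Leave everything else on the bench where it is.

Things in the scene. Friction and masses are not known exactly. Their poses are not given: they have to be found in the camera images.
- cage: small grey wire-mesh parts cage fixed on the bench, 254 wide (its x) by 250 deep (its y) by 116 mm high. Origin on the bench under the middle of its front; its y points to its back, the front faces its -y. Mesh sides and back; a mesh roof (top 116 mm above the bench) starts 60 mm behind the front, so things can be put on the tray only when it is pulled out
- gate (a joint): angle of the mesh gate that closes the front of the cage, 0 = shut, 1.75 = open to its stop; it opens outwards (free edge swings away from the cage, anticlockwise seen from above), moves easily and stays where it is left. The gate spans 25 to 122 mm above the bench and 217 mm from the hinge to its free edge
- gate_hinge (a point): point on the gate's vertical hinge line, at the cage's front corner on its +x side (cage frame 112, 0, 105 mm); its x axis points away from the gate (the gate lies along -x) and turns with the gate
- latch (a joint): angle of the gravity latch bar, 0 = down (level), up to 0.5 = lifted; it falls back by its own weight. With the gate shut it lies behind the lip of a catch on the post beside the gate's free edge and holds the gate; above about 0.17 it clears the lip. The catch has a ramp outside: a bar that is down rides up it and drops in when the gate is pushed shut
- latch_pivot (a point): pivot of the dark steel latch bar, on the outer face of the gate: 124 mm from the hinge along the gate, 14 mm outside the gate's mid-plane, 105 mm above the bench. The bar (8 mm thick, 12 mm high) runs 127 mm from here towards and past the gate's free edge and turns about the gate's normal (y axis)
- latch_tab (a point): grip point of the upright thumb tab on the latch bar: a plate 30 mm wide along the gate, 10 mm thick across it (point y), top 165 mm above the bench (bar down). The point is mid-thickness, 13 mm below the top; bar down, it is 70 mm from the pivot towards the free edge and 47 mm above it, and swings up and towards the hinge as the bar lifts. Gripped across its thickness it turns between the fingers
- tray (a joint): how far the sliding tray is pulled out of the cage, along the cage's -y, 0 = fully home, 0.225 = out to its stop; light friction, about 2 N, stays where left. The shut gate blocks it
- tray_handle (a point): grip point of the tray's upright dark steel pull plate: 40 mm wide (cage x), 12 mm thick (cage y), top 165 mm above the bench; the point is on its centre line 18 mm below the top. The plate stands above the roof and the gate
- pile_spot (a point): middle of the black rectangular outline (about 71 by 92 mm) on the tray floor, on the floor's surface, 16 mm above the bench, 80 mm behind the pull plate; its axes are the cage's, the outline is long along y
- tin1_mid (a point): aluminium flat parts tin, a closed box 84 (its x) by 62 (its y) by 14 mm (its z) with rounded edges and a thin dark seam; this point is its centre, 7 mm above its underside. Lies flat on the bench at the start. May be absent
- tin2_mid (a point): aluminium flat parts tin, a closed box 84 (its x) by 62 (its y) by 14 mm (its z) with rounded edges and a thin dark seam; this point is its centre, 7 mm above its underside. Lies flat on the bench at the start. May be absent
- tin3_mid (a point): aluminium flat parts tin, a closed box 84 (its x) by 62 (its y) by 14 mm (its z) with rounded edges and a thin dark seam; this point is its centre, 7 mm above its underside. Lies flat on the bench at the start. May be absent
- tin4_mid (a point): aluminium flat parts tin, a closed box 84 (its x) by 62 (its y) by 14 mm (its z) with rounded edges and a thin dark seam; this point is its centre, 7 mm above its underside. Lies flat on the bench at the start. May be absent
- chainring: bystander: toothed steel bicycle chainring lying flat, 96 mm across, 8 mm thick; origin at the centre of its underside
- grease_pot: bystander: upright jar 54 mm across, 55 mm high, black lid; origin at the centre of its underside
- spanner: bystander: a spanner 170 mm long on the bench
- driver: bystander: a screwdriver on the bench
- pedal: bystander: a bicycle pedal about 100 mm on the bench
- tin1: the same tin as a body (origin at the centre of its underside)
- tin2: the same tin as a body (origin at the centre of its underside)
- tin3: the same tin as a body (origin at the centre of its underside)
- tin4: the same tin as a body (origin at the centre of its underside)
There are look-alikes about, which are no part of the job. What is shaped like the tin3 but blue, orange or pink is not meant.

How it is judged:
By the outcome, as a careful person would: the job done as asked, in the order asked, and still so for the second after the job is handed in, with the robot touching nothing.
Of tin1, tin2, tin3, tin4 only 2 to 4 are there at a start; the rules pass over those that are not, and their reading is None.
At some moment in a run one of tin1 may be knocked a few centimetres aside while the robot is not near it.
Once in a run the grip may slacken for a moment while it holds something.
It also fails if it takes over 210 s, if anything falls off the work surface, if the arm or the gripper's body presses on something with over 40 N, if the wrist force passes 120 N, or if a joint passes its speed limit or range.

## Robot

A 6-joint arm with a two-finger parallel gripper is mounted at the origin on the work surface. World frame = base frame: x ahead of the robot, y to its left, z up, the work surface at z = 0. Lengths are in m, angles in rad, forces in N, time in s.
With the tool pointing down it reaches from about 0.375 to 0.9 m from the base axis. Payload 3.1 kg.
Tool frame: the origin (TCP) lies on the centre line of the jaws, within the pads' length; the fingertips stand 25 mm ahead of it and the grasp point (between the pads) lies 6 mm ahead of it; x points along the fingers, y is the direction in which the jaws open and shut, and the axes are right-handed (so a half turn about x gives the same grasp; the last joint's range is limited). The gripper opens to 87 mm and grips with 3 to 60 N. Pads are 19 mm wide; open, the fingers measure 117 mm over their backs; the gripper's body (75 mm by 190 mm) begins 51 mm behind the grasp point.
Start: joints at [-1.5, 0.527, 1.433, -0, 1.181, -0.178], TCP at [0.154, -0.606, 0.248] pointing down, gripper open.
Joint ranges: [-3.08, 3.08], [-0.75, 2.2], [0.22, 2.44], [-1.43, 4.57], [0, 2.65], [-2.85, 2.85]. Speed limits (rad/s): [2.79, 2.79, 3.14, 3.14, 3.14, 3.14].

## Interface

Orientations are given as a unit quaternion [x, y, z, w].
In Python, from rig import robot gives the robot as it stands. The module is installed in compiled form; this text tells all that it offers.
- The arm moves only by the tool move_arm, never from a script. Its argument "commands" is a list of rows, each a list of 5 numbers: the gripper's target within -1 to 1 (shut at 1, half-way at 0, fully open at -1), then the shift along the tool's x, y, z in mm, then the turn about the tool's x in degrees. A call has 1 to 8 rows; each row is the pose to reach, as a shift and turn from the pose commanded when the call began, along the tool's axes at that moment; what a row does not reach only later rows make up. A row lasts 1/12 s, in which the tool goes at most 41.7 mm and 7.16 degrees, less where a joint would pass 70% of its speed; a pose out of reach is approached as far as the arm can. A call with a gripper value outside its range is refused whole. The fingers move at their own pace and stop on an object; "newtons" is the grip in N (left out, the last holds). Time passes only in rows, so rows that repeat a pose let the fingers close. It gives the time, the measured TCP pose, the force and the opening at its end, in the units of the state.
- robot.get_obs(): the state, without advancing time (a new reading comes with each control period).
- robot.camera(name): name is "scene" or "top" or "wrist"; returns a dict with "image" (480x640x3 uint8, red, green, blue), "fx", "fy", "cx", "cy" (pixels), "xyz" and "rotation" of the camera in the world; the wrist camera has in their place "tool_from_camera" (4x4, takes a point from camera to tool coordinates, whose origin is the TCP and whose axes are the tool frame's). Camera axes: x right, y down, z forward; pixel columns grow to the right and rows downward; lengths in m; the calibration is good to about 2 mm. A picture is of the moment at which its call begins: read the wrist's pose just before it. There is no depth.
- robot.hand_in(): hands the job in, once; it reports no verdict.
Trained networks look in a picture, given as the dict that the camera call returned (one of the last four; its "shot" number tells which), for a name from the list of things; names that differ only in an ending like _2 or _b are one class to them, and where a whole thing is asked for, a point or a joint stands for the part that bears it (a point fixed in the world has none). Each returns a list of dicts, best first, with "p" (0 to 1); they miss things now and then, are a little off and sometimes report something else, mostly with a low value. They report only what shows in the picture. A call takes as long as a camera call. They do not tell look-alikes from the thing itself.
- robot.regions_of(picture, name): "pixels" (480x640 bool, what is visible of it) and "bbox" ([left, top, right, bottom] in pixels, round what is visible of it).
The state is a dict: "time": time; "q": joint angles; "joint_velocities": joint speeds; "joint_torque": joint torques, N m; "position": TCP position; "tool_rot": TCP orientation; "ft_force": force on the tool from outside, world axes, zero at the start; "moment": the same for the moment, N m; "grip_width": finger opening in m.
Only numpy, scipy, OpenCV 4.12 (cv2) and the standard library are available. Lean on these libraries where they do the work, as an engineer would, in place of code of your own. Each camera call takes 0.05 s, during which the arm holds its last target.

## Working session

There is one attempt and no reset: what is moved stays moved. The work goes in short steps, Python scripts to look and compute and a tool call to move; the robot and the scene stay as the last step left them, time stands still between calls to the robot, and variables do not carry over. Pictures are saved under pics/ and viewed, and the job is handed in when it is done.

Besides the shell and the picture viewer there is one more tool, called after ">>>" as name([rows], argument=value, ...), one row to a line, values as JSON. move_arm: Moves the arm, as the interface text tells. Its arguments: {"type":"object","properties":{"commands":{"type":"array","items":{"type":"array","items":{"type":"number"}}},"newtons":{"type":"number"}},"required":["commands"]}

```bash
ls; mkdir -p pics
python3 - <<'E'
from rig import robot
import cv2
print(robot.get_obs())
for n in ["scene","top","wrist"]:
    d=robot.camera(n); cv2.imwrite(f"pics/{n}0.png",d["image"][:,:,::-1])
    print(n,{k:v for k,v in d.items() if k!="image"})
E
```

```text
pics
{'time': 0.0, 'q': array([-1.50052557e+00,  5.28473698e-01,  1.43387818e+00, -1.82261569e-05,
        1.18140142e+00, -1.78511265e-01]), 'joint_velocities': array([ 0.00050685, -0.0005175 , -0.00103098,  0.00052614, -0.00117368,
       -0.00016222]), 'joint_torque': array([-2.35640837e-04, -4.40044713e+01, -1.76591974e+01,  6.31859712e-02,
        5.80326165e-02, -1.71317083e-04]), 'position': array([ 0.15385905, -0.60507454,  0.24657463]), 'tool_rot': array([ 0.70167791,  0.08849656, -0.70160717,  0.08697035]), 'ft_force': array([-0.03693185,  0.37985977, -0.10719271]), 'moment': array([ 0.00792161,  0.02033275, -0.03950554]), 'grip_width': 0.08698058487132408}
scene {'fx': 537.1098083867059, 'fy': 537.1098083867059, 'cx': 330.4038130826292, 'cy': 235.95224132180417, 'xyz': array([ 1.4802527 , -0.44383869,  1.19283606]), 'rotation': array([ 0.77207844,  0.51819268, -0.20908753, -0.30274352]), 'shot': 1}
top {'fx': 624.5717829465071, 'fy': 624.5717829465071, 'cx': 328.6599263751188, 'cy': 225.3385117207462, 'xyz': array([ 0.38260046, -0.07698255,  1.80401931]), 'rotation': array([ 0.7145045 , -0.69816388,  0.0339532 , -0.02996155]), 'shot': 2}
wrist {'fx': 406.3448987812442, 'fy': 406.3448987812442, 'cx': 315.57606447668405, 'cy': 236.52563789340124, 'tool_from_camera': array([[ 1.60273598e-03, -2.94530035e-01,  9.55640879e-01,
        -1.37730529e-01],
       [ 9.99998141e-01,  1.49691724e-03, -1.21577670e-03,
        -6.65502759e-05],
       [-1.07243256e-03,  9.55641051e-01,  2.94531886e-01,
        -8.14881542e-02],
       [ 0.00000000e+00,  0.00000000e+00,  0.00000000e+00,
         1.00000000e+00]]), 'shot': 3}
```

View pics/scene0.png

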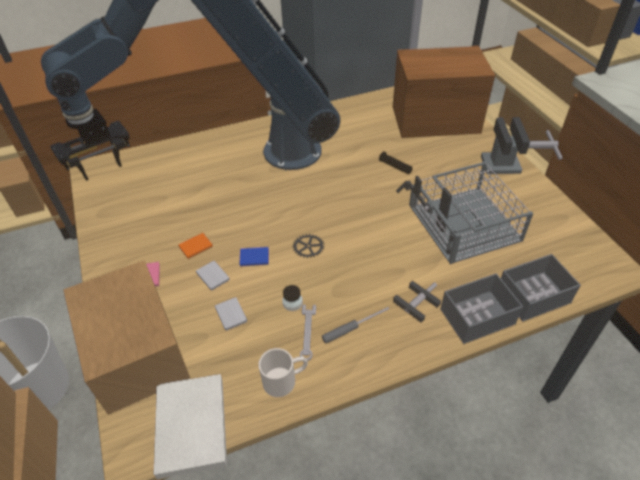

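View pics/top0.png

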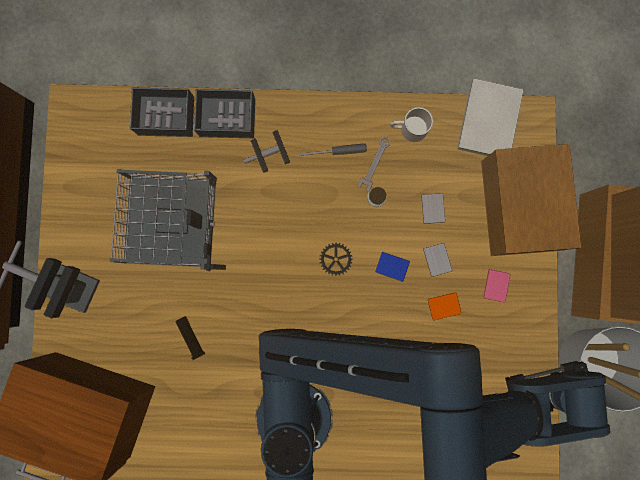

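View pics/wrist0.png

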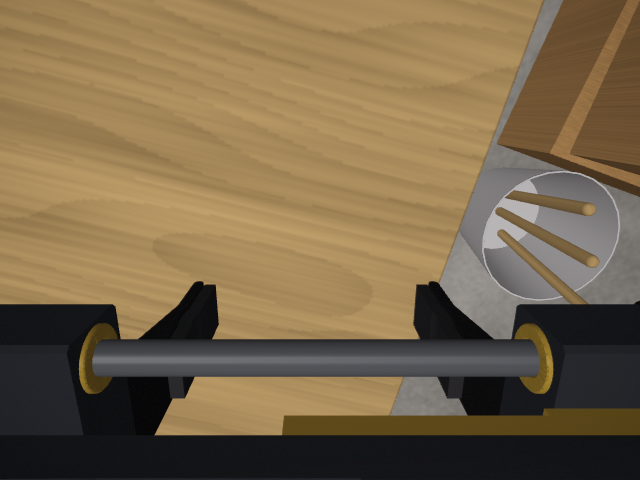

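The scene and top views show two silver tins, at top pixels (433,208) and (437,260). The coloured blue, orange and pink tins are look-alikes. The cage front faces world -y, and its gate runs from about (213,172) to (211,268).

```bash
cat > h.py <<'E'
import numpy as np, cv2
from scipy.spatial.transform import Rotation as R
from scipy.optimize import least_squares
from rig import robot
def cam(n):
    o=robot.get_obs(); d=robot.camera(n)
    if n=="wrist":
        T=np.eye(4);T[:3,:3]=R.from_quat(o["tool_rot"]).as_matrix();T[:3,3]=o["position"]
        C=T@d["tool_from_camera"]; d["R"]=C[:3,:3]; d["c"]=C[:3,3]
    else:
        d["R"]=R.from_quat(d["rotation"]).as_matrix(); d["c"]=np.array(d["xyz"])
    return d
def proj(d,p):
    q=(np.atleast_2d(p)-d["c"])@d["R"]
    return np.c_[d["fx"]*q[:,0]/q[:,2]+d["cx"],d["fy"]*q[:,1]/q[:,2]+d["cy"]]
def ray(d,uv):
    uv=np.atleast_2d(uv).astype(float)
    v=np.c_[(uv[:,0]-d["cx"])/d["fx"],(uv[:,1]-d["cy"])/d["fy"],np.ones(len(uv))]@d["R"].T
    return v
def plane(d,uv,z):
    v=ray(d,uv); return d["c"]+v*((z-d["c"][2])/v[:,2])[:,None]
def save(d,name,crop=None,s=1):
    im=d["image"][:,:,::-1].copy()
    if crop: im=im[crop[1]:crop[3],crop[0]:crop[2]]
    if s!=1: im=cv2.resize(im,None,fx=s,fy=s,interpolation=cv2.INTER_CUBIC)
    cv2.imwrite("pics/"+name,im)
def det(d,name,n=4,pmin=0.2):
    r=robot.regions_of(d,name)
    out=[]
    for x in r[:n]:
        if x["p"]<pmin: continue
        ys,xs=np.nonzero(x["pixels"]); out.append(dict(p=x["p"],bbox=x["bbox"],c=(xs.mean(),ys.mean()),n=len(xs),m=x["pixels"]))
    return out
def yaw(o=None):
    o=o or robot.get_obs(); M=R.from_quat(o["tool_rot"]).as_matrix()
    return np.arctan2(M[1,1],M[0,1])   # direction of tool y in world
def go(p,yawt=None):
    """shift in tool axes (mm) and turn about tool x (deg) to bring TCP to p, tool y to yaw yawt"""
    o=robot.get_obs(); M=R.from_quat(o["tool_rot"]).as_matrix()
    s=M.T@(np.array(p)-o["position"])*1000
    t=0
    if yawt is not None:
        t=-np.degrees((yawt-yaw(o)+np.pi/2)%np.pi-np.pi/2)  # tool x points down
    return np.round(s,1),round(t,1)
E
python3 - <<'E'
from h import *
T=cam("top"); S=cam("scene")
for n in ["cage","gate","latch_tab","tray_handle","latch","tray","tin1","chainring"]:
    for d,dn in((T,"top"),(S,"scene")):
        for x in det(d,n): print(n,dn,round(x["p"],2),np.round(x["bbox"]),np.round(x["c"],1),x["n"])
save(T,"topc.png",(90,150,290,290),4); save(S,"scenec.png",(360,130,560,280),4)
E
```

```text
cage top 0.79 [110. 169. 226. 272.] [167.  218.9] 8912
cage top 0.43 [128. 186. 207. 258.] [165.8 220.9] 4788
cage top 0.2 [203. 220. 218. 271.] [208.9 244. ] 248
cage scene 0.72 [399. 166. 534. 264.] [464.9 217.8] 6238
gate top 0.65 [199. 175. 216. 274.] [208.1 221.1] 789
latch_tab top 0.52 [204. 222. 215. 269.] [208.5 246. ] 276
latch_tab scene 0.8 [411. 174. 429. 214.] [418.8 191.9] 257
latch_tab scene 0.4 [196. 261. 229. 290.] [211.8 274.4] 602
tray_handle top 0.92 [125. 186. 206. 256.] [165.7 221.2] 4539
tray_handle top 0.58 [244. 128. 289. 172.] [267.8 152.1] 643
tray_handle scene 0.89 [424. 191. 516. 249.] [469.8 218.3] 2521
latch top 0.64 [204. 220. 216. 270.] [208.5 246.2] 251
latch scene 0.54 [408. 175. 432. 210.] [418.6 190.7] 254
tray top 0.81 [128. 186. 206. 259.] [165.8 220.8] 4827
tray scene 0.86 [422. 189. 517. 249.] [468.  219.3] 2437
tin1 top 0.9 [376. 250. 410. 281.] [392.4 266.3] 680
tin1 top 0.76 [419. 193. 446. 223.] [432.8 208.4] 629
tin1 top 0.68 [483. 268. 512. 302.] [496.6 285.6] 637
tin1 top 0.59 [424. 243. 451. 273.] [437.2 259.1] 607
tin1 scene 0.96 [242. 249. 265. 267.] [254.  256.2] 546
tin1 scene 0.92 [176. 232. 214. 260.] [195.1 245. ] 493
tin1 scene 0.72 [195. 262. 230. 288.] [212.1 274.7] 524
tin1 scene 0.61 [216. 299. 246. 329.] [230.5 313.1] 658
chainring top 0.92 [320. 244. 354. 272.] [336.7 259.8] 358
chainring scene 0.56 [292. 235. 323. 260.] [308.9 245.7] 432
```

View pics/topc.png

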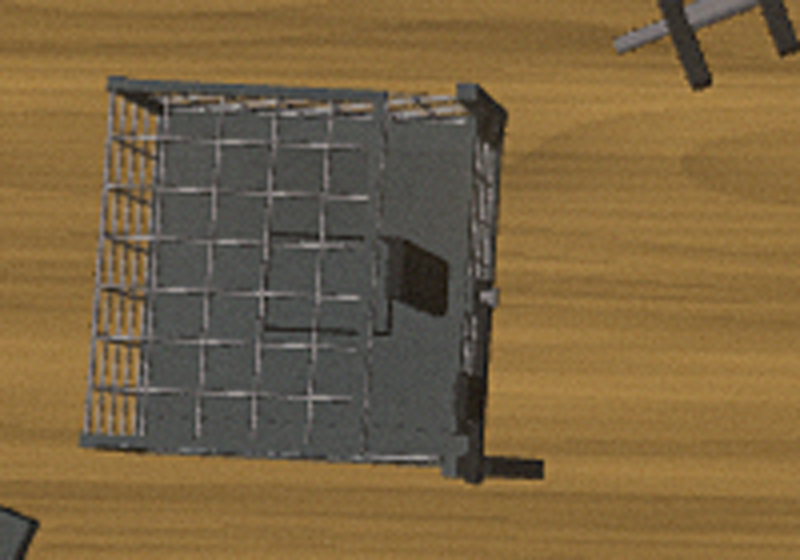

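View pics/scenec.png

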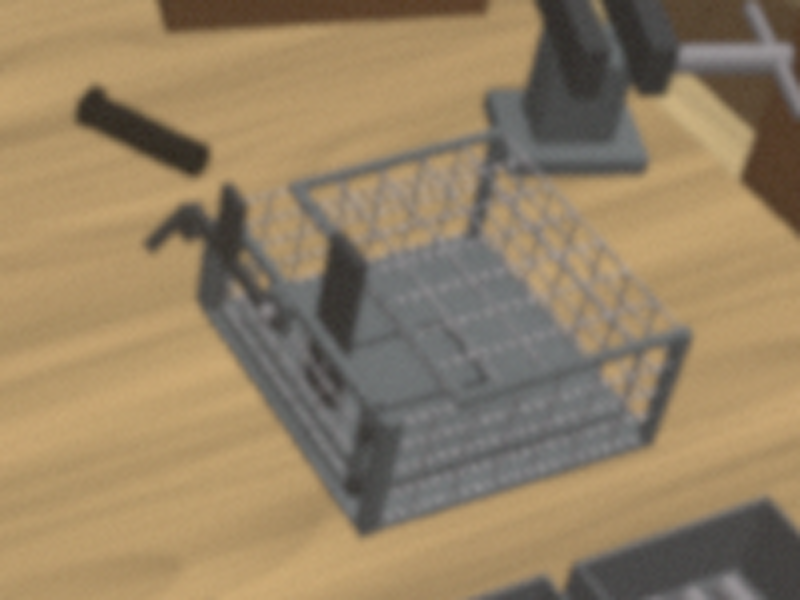

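```bash
cat > fit0.py <<'E'
from h import *
T=cam("top"); S=cam("scene")
def c4(u,o,s=4): return np.array(u)/s+np.array(o)
# top cam: 4 top outer corners back-far, back-near ; scene: back corners
obs=[]
ptsT={"bf":((110,77),(.127,.250)), "bn":((82,447),(-.127,.250))}
def res(p,show=False):
    x,y,a=p; Rm=np.array([[np.cos(a),-np.sin(a)],[np.sin(a),np.cos(a)]])
    r=[]
    for k,(uv,l) in ptsT.items():
        w=np.r_[Rm@np.array(l)+[x,y],.116]; r+=list(proj(T,w)[0]-c4(uv,(90,150)))
    for uv,l,z in [((690,328),(.127,.250),.116),((497,132),(-.127,.250),.116),((365,533),(.127,0),0),((647,443),(.127,.25),0)]:
        w=np.r_[Rm@np.array(l)+[x,y],z]; r+=list(proj(S,w)[0]-c4(uv,(360,130)))
    return np.array(r)
f=least_squares(res,[.4,.26,0]); print(f.x,np.round(f.fun,1))
x,y,a=f.x
hz=plane(T,c4((382,282),(90,150)),.165)[0]; print("handle top",hz)
Rm=np.array([[np.cos(a),-np.sin(a)],[np.sin(a),np.cos(a)]])
print("handle in cage",Rm.T@(hz[:2]-[x,y]))
def W(l,z): return np.r_[Rm@np.array(l)+[x,y],z]
tab=W((.112-.194,-.014),.165)
def overlay(d,name,crop,s):
    im=cv2.resize(d["image"][crop[1]:crop[3],crop[0]:crop[2],::-1],None,fx=s,fy=s,interpolation=cv2.INTER_CUBIC)
    def line(a_,b_,c):
        u=((proj(d,np.array([a_,b_]))-[crop[0],crop[1]])*s).astype(int); cv2.line(im,tuple(map(int,u[0])),tuple(map(int,u[1])),c,1)
    for z in(0,.116):
        cs=[W(l,z) for l in((.127,0),(.127,.25),(-.127,.25),(-.127,0))]
        for i in range(4): line(cs[i],cs[(i+1)%4],(0,0,255))
    for z in (.165,.115): 
        cs=[W((.112-.194+dx,-.014+dy),z) for dx,dy in((.015,.005),(.015,-.005),(-.015,-.005),(-.015,.005))]
        for i in range(4): line(cs[i],cs[(i+1)%4],(0,255,0))
    line(W((.112,0),.122),W((.112-.217,0),.122),(255,255,0))
    line(W((.112-.124,-.014),.105),W((.112-.251,-.014),.105),(255,0,255))
    cv2.imwrite("pics/"+name,im)
overlay(T,"ovT.png",(90,150,290,290),4); overlay(S,"ovS.png",(360,130,560,280),4)
E
python3 fit0.py
```

```text
[ 0.54725644  0.2464984  -0.01231263] [ 0.1 -0.5  0.9  0.1  0.7  0.6  0.2 -2.7 -1.2  0.5  1.2 -0.6]
handle top [0.53525958 0.29256923 0.165     ]
handle in cage [-0.01256319  0.04591963]
```

View pics/ovT.png

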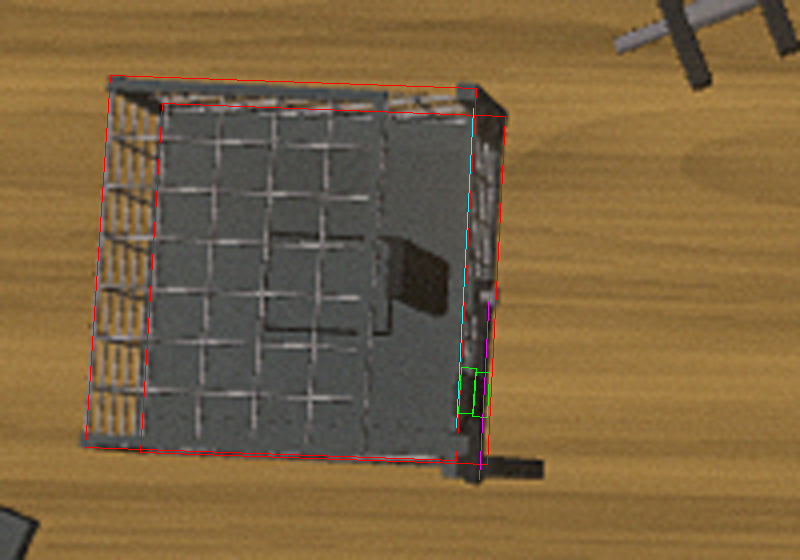

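View pics/ovS.png

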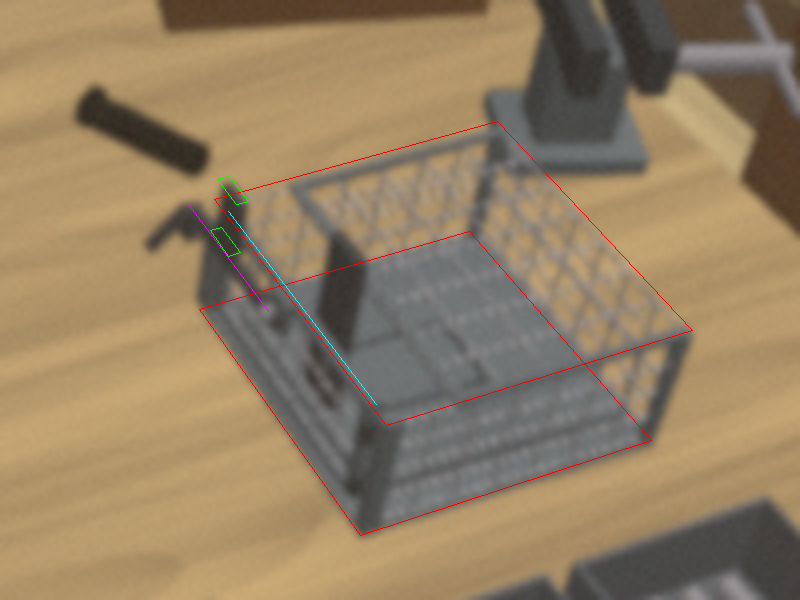

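Run:
```python
from h import *
o=robot.get_obs(); print(np.degrees(yaw(o)), R.from_quat(o["tool_rot"]).as_matrix().round(3))
print(go((.45,-.33,.30),0))
```

```text
-75.74447933118283 [[ 0.     0.246 -0.969]
 [ 0.    -0.969 -0.246]
 [-1.    -0.    -0.   ]]
(array([ -52.4, -194.3, -354.8]), np.float64(-75.7))
```

>>> move_arm([
  [-1, -52, -194, -355, 15],
  [-1, -52, -194, -355, 15],
  [-1, -52, -194, -355, 15],
  [-1, -52, -194, -355, 15],
  [-1, -52, -194, -355, 15],
  [-1, -52, -194, -355, 15],
  [-1, -52, -194, -355, 15],
  [-1, -52, -194, -355, 15],
])

```text
time: 1.82
position: [0.3973, -0.3791, 0.2905]
tool_rot: [0.707, -0.005, -0.707, -0.005]
ft_force: [0.7, -0.8, 0.1]
grip_width: 0.0871
```

Run:
```python
from h import *
o=robot.get_obs(); print(o["time"],o["position"],np.degrees(yaw(o)),o["q"])
W=cam("wrist"); save(W,"w1.png")
print(go((.45,-.33,.30),np.radians(-90.7)))
```

```text
1.8167 [ 0.39726607 -0.37907019  0.29052086] -90.7577515102108 [-9.65546377e-01  3.75191710e-01  1.57269651e+00  6.52599252e-05
  1.19325762e+00  6.18451115e-01]
(array([ -7.9, -43.9, -47.1]), np.float64(0.2))
```

View pics/w1.png

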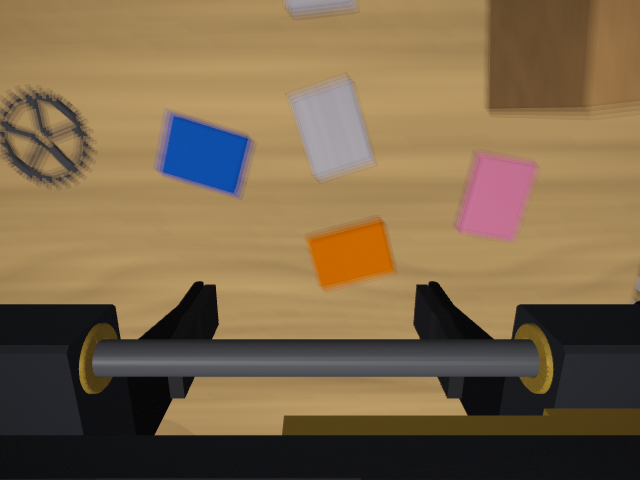

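Run:
```python
from h import *
print(go((.463,.0,.30)), go((.463,.234,.26)))
```

```text
(array([  -6.7, -374. ,  -57.4]), 0) (array([  34. , -607.8,  -55.3]), 0)
```

>>> move_arm([
  [-1, -7, -500, -60, 0],
  [-1, -7, -500, -60, 0],
  [-1, -7, -500, -60, 0],
  [-1, -7, -500, -60, 0],
  [-1, -7, -500, -60, 0],
  [-1, -7, -500, -60, 0],
  [-1, -7, -500, -60, 0],
  [-1, -7, -500, -60, 0],
])

```text
time: 2.53
position: [0.44, -0.0486, 0.295]
tool_rot: [0.707, -0.005, -0.707, -0.005]
ft_force: [1.3, 0.5, -0.2]
grip_width: 0.087
```

>>> move_arm([
  [-1, 0, -170, 0, 0],
  [-1, 0, -170, 0, 0],
  [-1, 0, -170, 0, 0],
  [-1, 0, -170, 0, 0],
  [-1, 0, -170, 0, 0],
  [-1, 0, -170, 0, 0],
  [-1, 0, -170, 0, 0],
  [-1, 0, -170, 0, 0],
])

```text
time: 3.2
position: [0.4425, 0.1185, 0.2947]
tool_rot: [-0.707, 0.005, 0.707, 0.005]
ft_force: [0.7, -1.4, 0.1]
grip_width: 0.0871
```

Run:
```python
from h import *
o=robot.get_obs(); print(o["time"],o["position"],np.degrees(yaw(o)),o["q"])
W=cam("wrist"); save(W,"w2.png")
print(W["R"],W["c"])
```

```text
3.2 [0.44247174 0.11852901 0.29466687] -90.82422033448566 [ 1.73339724e-02  2.38614038e-01  1.77328952e+00 -6.23793245e-04
  1.12972482e+00  1.60278198e+00]
[[-0.01331345 -0.95542887 -0.29492104]
 [-0.99991074  0.01239002  0.00499957]
 [-0.00112266  0.29496128 -0.95550855]] [0.52393461 0.11753248 0.4323961 ]
```

View pics/w2.png

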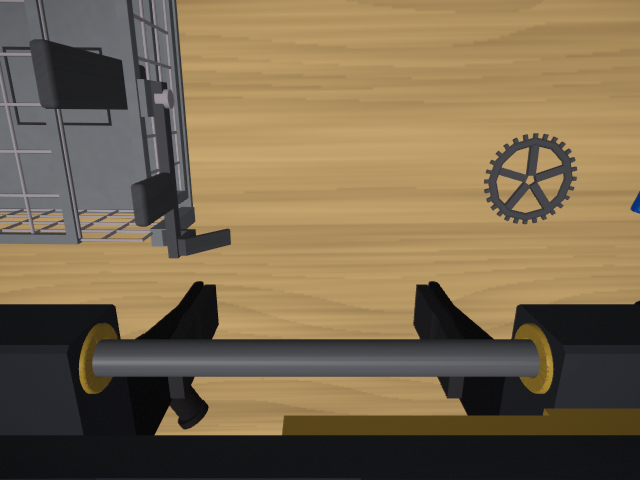

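```bash
cat > chk.py <<'E'
from h import *
W=cam("wrist"); save(W,"w2c.png",(0,0,240,260),3)
print(plane(W,[(140,203),(40,74)],.165))
P=np.array([.5473,.2465]);a=-.0123
Rm=np.array([[np.cos(a),-np.sin(a)],[np.sin(a),np.cos(a)]])
print("model tab",P+Rm@[-.082,-.014])
d=W
for l,z in [((-.097,-.019),.165),((-.067,-.009),.165),((-.067,-.019),.165),((-.127,0),.116),((-.139,-.014),.111)]:
    print(l,proj(W,np.r_[P+Rm@np.array(l),z]))
E
python3 chk.py
```

```text
[[0.46664348 0.23633529 0.165     ]
 [0.54811467 0.28626854 0.165     ]]
model tab [0.46513401 0.23350963]
(-0.097, -0.019) [[154.57639255 226.58560739]]
(-0.067, -0.009) [[134.10472216 182.99083792]]
(-0.067, -0.019) [[149.19592927 182.96592666]]
(-0.127, 0) [[158.45883921 245.58717195]]
(-0.139, -0.014) [[178.94309239 257.21820597]]
```

View pics/w2c.png

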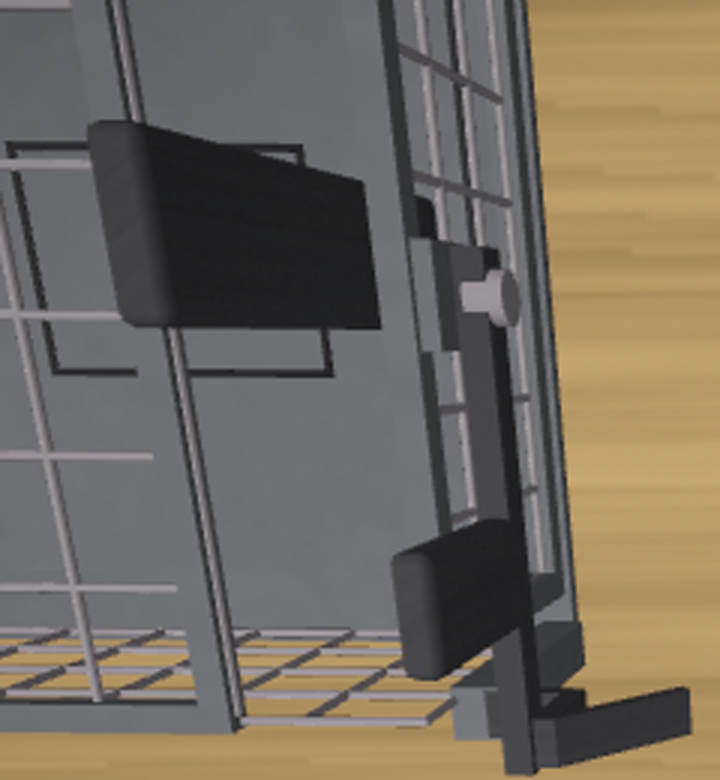

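Run:
```python
from h import *
print(go((.4655,.2355,.205),np.radians(-90.7)))
```

```text
(array([  89.6, -117.7,  -21.1]), np.float64(-0.2))
```

>>> move_arm([
  [-1, 0, -118, -21, 0],
  [-1, 0, -118, -21, 0],
  [-1, 0, -118, -21, 0],
  [-1, 50, -118, -21, 0],
  [-1, 90, -118, -21, 0],
  [-1, 90, -118, -21, 0],
  [-1, 90, -118, -21, 0],
  [-1, 90, -118, -21, 0],
])

```text
time: 3.97
position: [0.4658, 0.2365, 0.2054]
tool_rot: [0.707, -0.005, -0.707, -0.005]
ft_force: [0.2, 0.4, -0.0]
grip_width: 0.0874
```

Run:
```python
from h import *
o=robot.get_obs(); print(o["time"],o["position"],np.degrees(yaw(o)),o["q"])
W=cam("wrist"); save(W,"w3.png")
print(go((.4655,.2355,.158),np.radians(-90.7)))
```

```text
3.9667 [0.46579599 0.236512   0.20536112] -90.86464157490123 [ 2.55748768e-01  4.48612875e-01  1.73327941e+00 -5.70972331e-05
  9.59316858e-01  1.84166872e+00]
(array([48.4,  1.4,  1.2]), np.float64(-0.2))
```

View pics/w3.png

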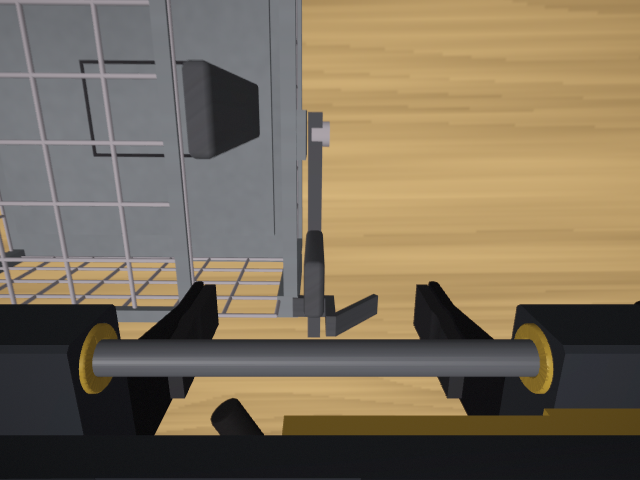

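>>> move_arm([
  [-1, 30, 0, 1, 0],
  [-1, 48, 0, 1, 0],
  [-1, 48, 0, 1, 0],
  [1, 48, 0, 1, 0],
  [1, 48, 0, 1, 0],
  [1, 48, 0, 1, 0],
  [1, 48, 0, 1, 0],
  [1, 48, 0, 1, 0],
], newtons=20)

```text
time: 4.68
position: [0.4645, 0.2377, 0.1578]
tool_rot: [0.708, -0.004, -0.706, -0.005]
ft_force: [0.2, -0.9, -0.7]
grip_width: 0.0616
```

>>> move_arm([
  [1, 0, 0, 0, 0],
  [1, 0, 0, 0, 0],
  [1, 0, 0, 0, 0],
  [1, 0, 0, 0, 0],
  [1, 0, 0, 0, 0],
  [1, 0, 0, 0, 0],
])

```text
time: 5.18
position: [0.4638, 0.2375, 0.1566]
tool_rot: [-0.707, 0.005, 0.707, 0.005]
ft_force: [0.0, -0.0, 0.3]
grip_width: 0.0218
```

Run:
```python
from h import *
o=robot.get_obs(); print(o["time"],o["position"],o["grip_width"],o["ft_force"])
W=cam("wrist"); save(W,"w4.png")
# arc about pivot in cage frame: tab relative to pivot (-70,+47)
for th in (0.1,.2,.3,.35):
    r=np.array([-70,47.]); c,s=np.cos(th),np.sin(th)
    # lift: -x end goes up => rotate: x' = x c + z s ; z' = -x s + z c
    print(th, r[0]*c+r[1]*s-r[0], -r[0]*s+r[1]*c-r[1])
```

```text
5.1833 [0.46377101 0.23748643 0.15658604] 0.0217834199243185 [ 0.01111525 -0.02214361  0.28091158]
0.1 5.041879012939106 6.753534933345186
0.2 10.732798098480956 12.969982314192649
0.3 17.015895474290538 18.587229455197246
0.35 20.36010705108969 21.1533640257084
```

View pics/w4.png

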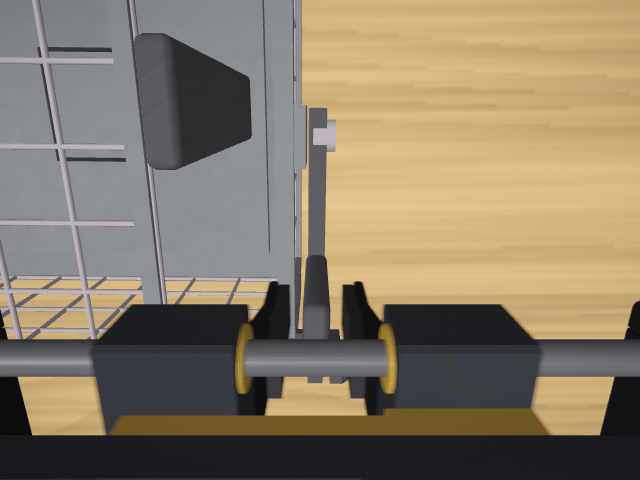

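>>> move_arm([
  [1, 0, 0, 0, 0],
  [1, 0, 0, 0, 0],
  [1, 0, 0, 0, 0],
  [1, 0, 0, 0, 0],
])

```text
time: 5.57
position: [0.4638, 0.2374, 0.1566]
tool_rot: [-0.707, 0.005, 0.707, 0.005]
ft_force: [-0.3, -0.1, -0.6]
grip_width: 0.0101
```

>>> move_arm([
  [1, -3.5, 0, -2.5, 0],
  [1, -7, 0, -5, 0],
  [1, -10, 0, -8, 0],
  [1, -13, 0, -10.7, 0],
  [1, -16, 0, -14, 0],
  [1, -18.6, 0, -17, 0],
  [1, -18.6, 0, -17, 0],
  [1, -18.6, 0, -17, 0],
])

```text
time: 6.23
position: [0.4793, 0.2369, 0.1757]
tool_rot: [-0.706, 0.005, 0.708, 0.004]
ft_force: [-5.1, -1.4, 2.7]
grip_width: 0.0097
```

Run:
```python
from h import *
o=robot.get_obs(); print(o["time"],o["position"],o["grip_width"],o["ft_force"],np.degrees(yaw(o)))
W=cam("wrist"); save(W,"w5.png")
H=np.array([.5473,.2465])+R.from_euler("z",-.0123).as_matrix()[:2,:2]@[.112,0]
M=R.from_quat(o["tool_rot"]).as_matrix()
for k in range(1,16):
    th=np.radians(7*k); r=o["position"][:2]-H; c,s=np.cos(th),np.sin(th)
    q=np.r_[H+np.array([[c,-s],[s,c]])@r,o["position"][2]]
    print(-7*k, np.round(M.T@(q-o["position"])*1000,1))
```

```text
6.2333 [0.47933695 0.23692484 0.17570746] 0.009689045443614307 [-5.09227345 -1.3533543   2.65305757] -90.74213020949676
-7 [ 0.  21.8 -2.6]
-14 [ 0.  43.2 -7.9]
-21 [  0.   63.7 -15.7]
-28 [ -0.   83.2 -26. ]
-35 [ -0.  101.2 -38.6]
-42 [-1.000e-01  1.176e+02 -5.320e+01]
-49 [-1.000e-01  1.321e+02 -6.980e+01]
-56 [ -0.2 144.4 -88. ]
-63 [  -0.2  154.5 -107.6]
-70 [  -0.3  162.1 -128.2]
-77 [  -0.4  167.1 -149.6]
-84 [  -0.5  169.4 -171.5]
-91 [  -0.5  169.1 -193.5]
-98 [  -0.6  166.1 -215.3]
-105 [  -0.7  160.5 -236.5]
```

View pics/w5.png

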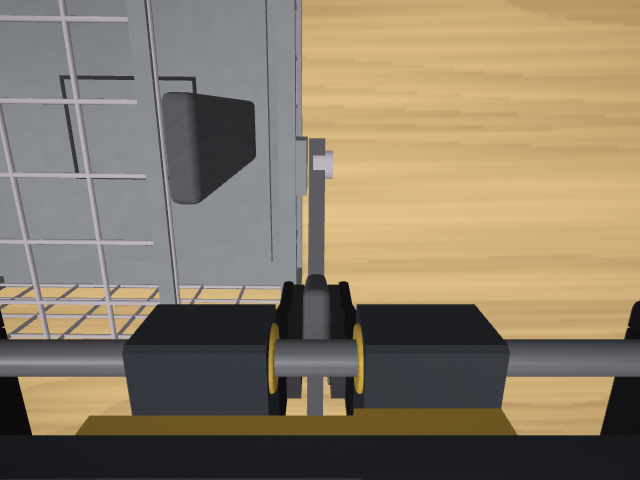

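>>> move_arm([
  [1, 0, 11, -1, -3.5],
  [1, 0, 21.8, -2.6, -7],
  [1, 0, 43, -8, -14],
  [1, 0, 63.7, -15.7, -21],
  [1, 0, 83, -26, -28],
  [1, 0, 101, -38.6, -35],
  [1, 0, 117.6, -53, -42],
  [1, 0, 117.6, -53, -42],
])

```text
time: 6.95
position: [0.5363, 0.1155, 0.1759]
tool_rot: [0.663, 0.249, -0.66, 0.252]
ft_force: [-2.3, -1.1, -2.8]
grip_width: 0.0098
```

```bash
cat > arc.py <<'E'
from h import *
import sys
o=robot.get_obs(); print(o["time"],o["position"],o["grip_width"],o["ft_force"],np.degrees(yaw(o)))
H=np.array([.5473,.2465])+R.from_euler("z",-.0123).as_matrix()[:2,:2]@[.112,0]
r=o["position"][:2]-H; print("H",H,"rad",np.linalg.norm(r),"ang",np.degrees(np.arctan2(r[1],r[0])))
M=R.from_quat(o["tool_rot"]).as_matrix()
st=float(sys.argv[1])
for k in range(1,13):
    th=np.radians(st*k); c,s=np.cos(th),np.sin(th)
    q=np.r_[H+np.array([[c,-s],[s,c]])@r,o["position"][2]]
    print(-st*k, np.round(M.T@(q-o["position"])*1000,1))
E
python3 arc.py 7
python3 - <<'E'
from h import *
W=cam("wrist"); save(W,"w6.png")
E
```

```text
6.95 [0.53626132 0.1154819  0.17590396] 0.009784542056617678 [-2.33380107 -1.13752878 -2.78908803] -48.57247643498515
H [0.65929153 0.24512243] rad 0.1787263257764419 ang -133.50138113249753
-7.0 [ 0.1 21.6 -3.3]
-14.0 [ 0.2 42.6 -9.1]
-21.0 [  0.4  62.7 -17.5]
-28.0 [  0.5  81.7 -28.3]
-35.0 [  0.6  99.3 -41.3]
-42.0 [  0.7 115.1 -56.3]
-49.0 [  0.8 128.9 -73.2]
-56.0 [  0.9 140.6 -91.6]
-63.0 [   1.   150.  -111.3]
-70.0 [   1.1  156.9 -132. ]
-77.0 [   1.1  161.2 -153.4]
-84.0 [   1.2  162.9 -175.1]
```

View pics/w6.png

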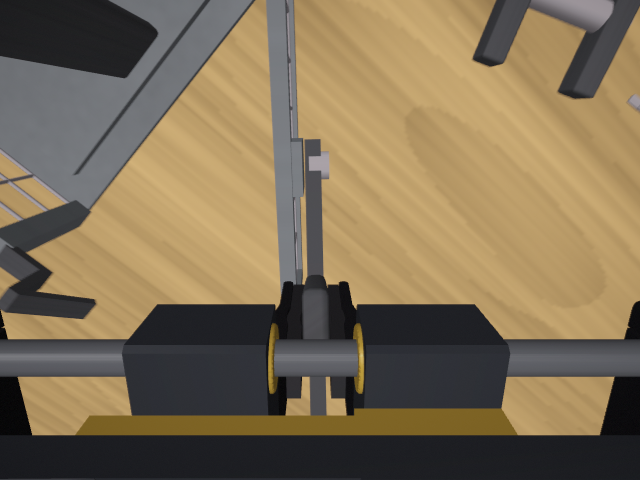

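Run:
```python
from h import *
T=cam("top");S=cam("scene")
print(plane(T,[(244,162),(265,172),(289,164),(277,130),(303,153),(365,148)],.02).round(3))
save(T,"t2.png",(140,100,340,280),4)
save(S,"s2.png",(330,130,560,330),3)
```

```text
[[ 0.723  0.164  0.02 ]
 [ 0.695  0.102  0.02 ]
 [ 0.72   0.034  0.02 ]
 [ 0.819  0.071  0.02 ]
 [ 0.753 -0.006  0.02 ]
 [ 0.772 -0.185  0.02 ]]
```

View pics/s2.png

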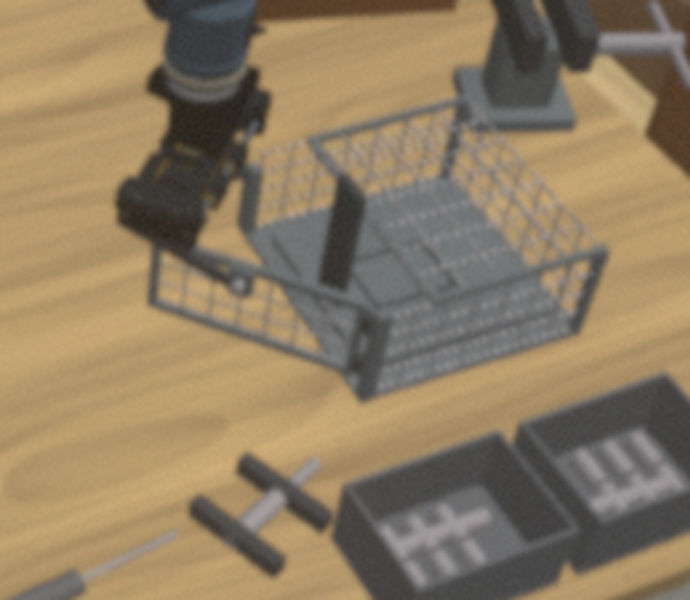

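>>> move_arm([
  [1, 0, 21.6, -3.3, -7],
  [1, 0, 42.6, -9, -14],
  [1, 0, 62.7, -17.5, -21],
  [1, 0, 81.7, -28.3, -28],
  [1, 0.5, 99.3, -41.3, -35],
  [1, 0.5, 115, -56.3, -42],
  [1, 0.5, 129, -73, -49],
  [1, 0.5, 137.5, -86.5, -54],
])

```text
time: 7.77
position: [0.6912, 0.0707, 0.1763]
tool_rot: [0.475, 0.521, -0.475, 0.527]
ft_force: [-0.0, -6.2, 1.4]
grip_width: 0.01
```

>>> move_arm([
  [1, 0, 0, 0, 0],
  [1, 0, 0, 0, 0],
])

```text
time: 7.93
position: [0.6908, 0.0708, 0.1764]
tool_rot: [0.476, 0.52, -0.476, 0.526]
ft_force: [0.0, -7.9, 3.3]
grip_width: 0.0099
```

```bash
python3 arc.py 2 | head -3
python3 - <<'E'
from h import *
W=cam("wrist"); save(W,"w7.png"); print(robot.get_obs()["q"])
E
```

```text
7.9333 [0.69080215 0.07082304 0.17641666] 0.009941933832858045 [ 0.024132   -7.93774908  3.28530454] 5.385174081214835
H [0.65929153 0.24512243] rad 0.1771248123271289 ang -79.75249766107615
-2.0 [ 0.   6.2 -0.6]
[-0.05605668  0.69520004  1.31140336 -0.00640301  1.12846999 -0.14679051]
```

View pics/w7.png

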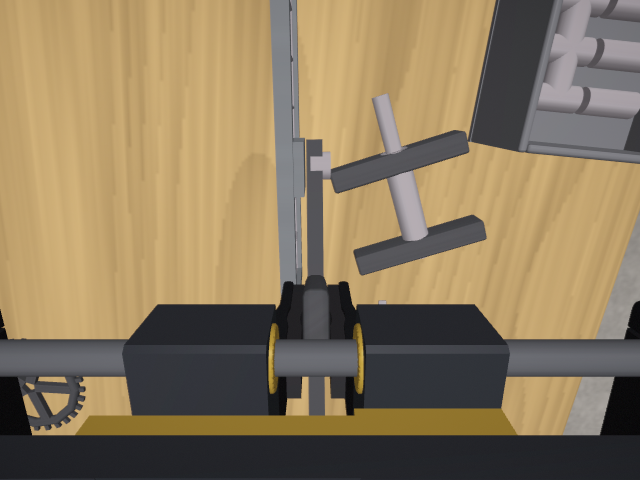

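>>> move_arm([
  [1, 5, 0, 5.5, 0],
  [1, 11, 0, 11, 0],
  [1, 18, 0, 16.5, 0],
  [1, 18, 0, 16.5, 0],
  [-1, 18, 0, 16.5, 0],
  [-1, 18, 0, 16.5, 0],
  [-1, 18, 0, 16.5, 0],
  [-1, 18, 0, 16.5, 0],
])

```text
time: 8.65
position: [0.6892, 0.0569, 0.1564]
tool_rot: [0.476, 0.523, -0.477, 0.522]
ft_force: [0.1, -0.0, 0.4]
grip_width: 0.0286
```

>>> move_arm([
  [-1, 0, 0, 0, 0],
  [-1, 0, 0, 0, 0],
  [-1, 0, 0, 0, 0],
  [-1, 0, 0, 0, 0],
  [-1, -40, 0, 0, 0],
  [-1, -80, 0, 0, 0],
  [-1, -100, 0, 0, 0],
  [-1, -100, 0, 0, 0],
])

```text
time: 9.32
position: [0.693, 0.0561, 0.2638]
tool_rot: [0.479, 0.519, -0.474, 0.526]
ft_force: [1.1, 0.3, -0.1]
grip_width: 0.0814
```

Run:
```python
from h import *
o=robot.get_obs(); print(o["time"],o["position"],o["grip_width"],np.degrees(yaw(o)))
W=cam("wrist"); save(W,"w8.png"); T=cam("top"); save(T,"t3.png",(140,100,340,280),4)
print(go((.547,.2,.28),np.radians(-90.7)))
```

```text
9.3167 [0.69301707 0.05606345 0.26383412] 0.08142538025060972 5.26015563534999
(array([ -22.3, -129. , -156.3]), np.float64(-84.0))
```

View pics/t3.png

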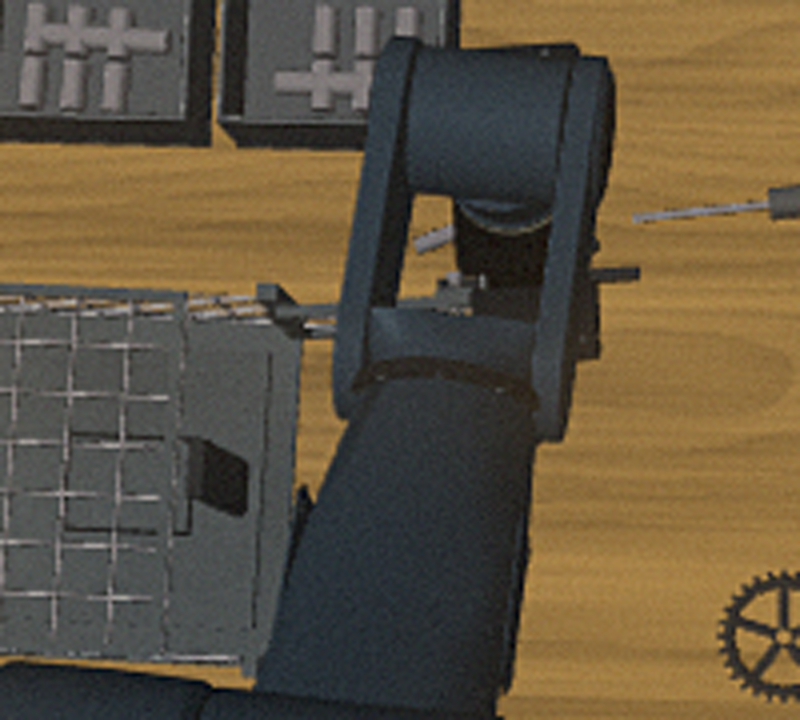

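>>> move_arm([
  [-1, -20, -20, -60, -7],
  [-1, -20, -40, -80, -14],
  [-1, -20, -129, -156, -21],
  [-1, -20, -129, -156, -28],
  [-1, -20, -129, -156, -35],
  [-1, -20, -129, -156, -42],
  [-1, -20, -129, -156, -49],
  [-1, -20, -129, -156, -56],
])

```text
time: 10.08
position: [0.5445, 0.2004, 0.2749]
tool_rot: [0.172, 0.687, -0.173, 0.684]
ft_force: [-0.5, -0.1, 0.5]
grip_width: 0.0868
```

Run:
```python
from h import *
o=robot.get_obs(); print(o["time"],o["position"],o["grip_width"],np.degrees(yaw(o)))
T=cam("top"); save(T,"t4.png",(140,100,340,280),4)
print(go((.547,.24,.26),np.radians(89.3)))
```

```text
10.0833 [0.544522   0.20036236 0.27485271] 0.08677592046192635 61.7040024892563
(array([ 14.7,  36.3, -17. ]), np.float64(-27.4))
```

>>> move_arm([
  [-1, 15, 36, -17, -7],
  [-1, 15, 36, -17, -14],
  [-1, 15, 36, -17, -21],
  [-1, 15, 36, -17, -27.4],
  [-1, 15, 36, -17, -27.4],
  [-1, 15, 36, -17, -27.4],
])

```text
time: 10.63
position: [0.5484, 0.2392, 0.2603]
tool_rot: [0.01, 0.708, -0.01, 0.706]
ft_force: [0.7, -0.5, -0.4]
grip_width: 0.087
```

Run:
```python
from h import *
o=robot.get_obs(); print(o["time"],o["position"],o["grip_width"],np.degrees(yaw(o)))
W=cam("wrist"); save(W,"w9.png")
for x in det(W,"tray_handle"): print(x["p"],x["bbox"],x["c"])
```

```text
10.6333 [0.54844513 0.23919511 0.2603058 ] 0.08699622144716639 88.38409436913301
0.81 [344.0, 83.6, 590.9, 299.4] (np.float64(458.6310214375788), np.float64(187.92141235813367))
```

View pics/w9.png

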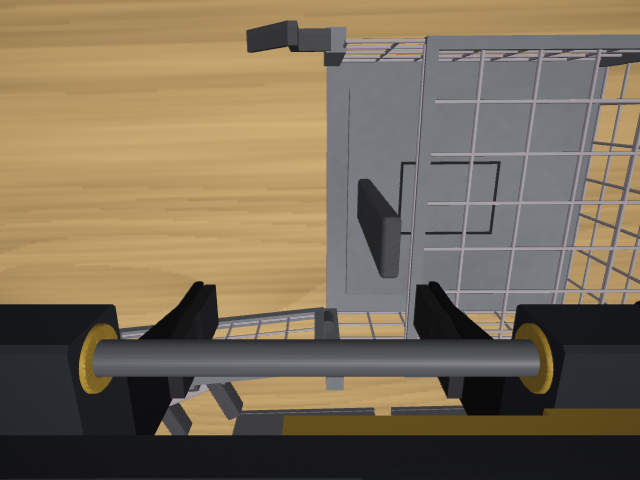

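View pics/t4.png

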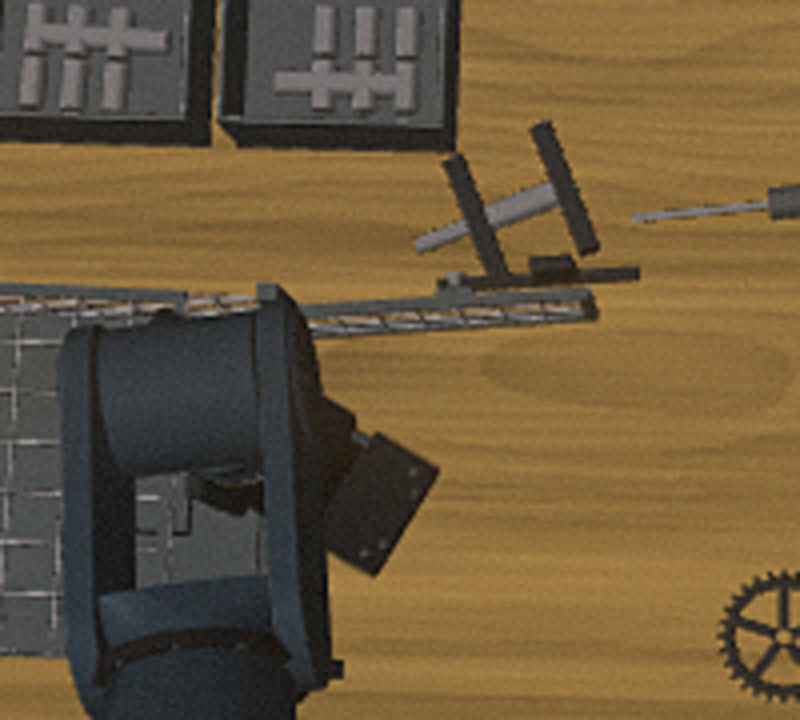

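Run:
```python
from h import *
W=cam("wrist"); save(W,"w9c.png",(320,140,520,300),4)
h=plane(W,[(391,246)],.165)[0]; print(h)
Rm=R.from_euler("z",-.0123).as_matrix()[:2,:2]; P=np.array([.5473,.2465])
print("cage",Rm.T@(h[:2]-P))
# outline corners (approx) at z=.016
u=[(401,162),(499,162),(491,233),(399,233)]
q=plane(W,u,.016); print(((q[:,:2]-P)@Rm).round(4), ((q[:,:2]-P)@Rm).mean(0))
print(go((h[0],h[1],.205),np.radians(89.3)))
```

```text
[0.54680812 0.28550972 0.165     ]
cage [-0.00097165  0.03900072]
[[-0.0335  0.0736]
 [-0.0322  0.1651]
 [ 0.0369  0.1655]
 [ 0.0357  0.075 ]] [0.00170966 0.11979614]
(array([56.2, 46.3, -3.3]), np.float64(-0.8))
```

View pics/w9c.png

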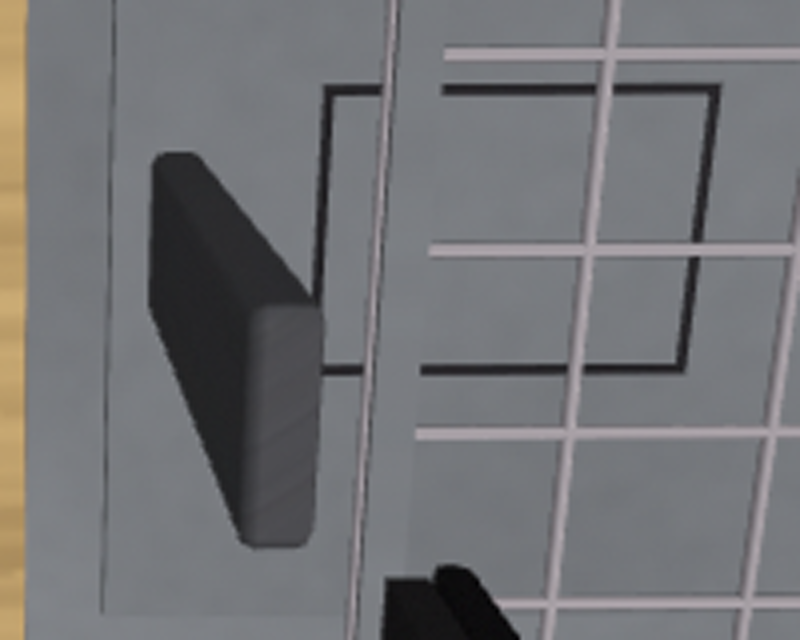

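>>> move_arm([
  [-1, 0, 46, -3, -0.8],
  [-1, 20, 46, -3, -0.8],
  [-1, 56, 46, -3, -0.8],
  [-1, 56, 46, -3, -0.8],
  [-1, 90, 46, -3, -0.8],
  [-1, 105, 46, -3, -0.8],
  [0.6, 105, 46, -3, -0.8],
  [1, 105, 46, -3, -0.8],
], newtons=25)

```text
time: 11.45
position: [0.5472, 0.2851, 0.157]
tool_rot: [0.004, 0.708, -0.004, 0.707]
ft_force: [-0.1, -0.6, 0.1]
grip_width: 0.0798
```

>>> move_arm([
  [1, 0, 0, 0, 0],
  [1, 0, 0, 0, 0],
  [1, 0, 0, 0, 0],
  [1, 0, 0, 0, 0],
  [1, 0, 0, 0, 0],
  [1, 0, 0, 0, 0],
  [1, 0, 0, 0, 0],
  [1, 0, 0, 0, 0],
])

```text
time: 12.12
position: [0.5472, 0.2856, 0.1568]
tool_rot: [0.003, 0.707, -0.003, 0.707]
ft_force: [0.2, -0.4, 0.4]
grip_width: 0.0277
```

>>> move_arm([
  [1, 0, 0, 0, 0],
  [1, 0, 0, 0, 0],
  [1, 0, 0, 0, 0],
  [1, 0, 0, 0, 0],
  [1, 0, 0, 0, 0],
])

```text
time: 12.53
position: [0.5472, 0.2846, 0.1567]
tool_rot: [0.003, 0.707, -0.004, 0.707]
ft_force: [-0.3, -5.9, 0.1]
grip_width: 0.012
```

Run:
```python
from h import *
o=robot.get_obs(); print(o["time"],o["position"],o["grip_width"],o["ft_force"],np.degrees(yaw(o)))
d=R.from_euler("z",-.0123).as_matrix()@[0,-.228,0]
print(go(o["position"]+d))
```

```text
12.5333 [0.54719317 0.28461469 0.15666604] 0.011987945545991899 [-0.31029774 -5.86079668  0.1267253 ] 89.42819134074375
(array([   0.3, -228. ,   -0.5]), 0)
```

>>> move_arm([
  [1, 0, -15, 0, 0],
  [1, 0, -45, 0, 0],
  [1, 0, -75, 0, 0],
  [1, 0, -105, 0, 0],
  [1, 0, -135, 0, 0],
  [1, 0, -165, 0, 0],
  [1, 0, -190, 0, 0],
  [1, 0, -205, 0, 0],
])

```text
time: 13.2
position: [0.5426, 0.0785, 0.1566]
tool_rot: [0.005, 0.709, -0.004, 0.705]
ft_force: [-4.5, 2.4, 3.6]
grip_width: 0.0121
```

>>> move_arm([
  [1, 0, -10, 0, 0],
  [1, 0, -16, 0, 0],
  [1, 0, -20, 0, 0],
  [1, 0, -22, 0, 0],
  [1, 0, -22, 0, 0],
  [1, 0, -22, 0, 0],
])

```text
time: 13.7
position: [0.5421, 0.0595, 0.1566]
tool_rot: [0.005, 0.709, -0.003, 0.705]
ft_force: [-5.9, 3.0, 4.2]
grip_width: 0.0119
```

>>> move_arm([
  [-1, 0, 0, 0, 0],
  [-1, 0, 0, 0, 0],
  [-1, 0, 0, 0, 0],
  [-1, 0, 0, 0, 0],
  [-1, 0, 0, 0, 0],
  [-1, 0, 0, 0, 0],
  [-1, -40, 0, 0, 0],
  [-1, -80, 0, 0, 0],
])

```text
time: 14.37
position: [0.5432, 0.0586, 0.2348]
tool_rot: [0.004, 0.71, -0.003, 0.704]
ft_force: [0.4, 0.2, 0.3]
grip_width: 0.0574
```

>>> move_arm([
  [-1, -80, 40, 20, 0],
  [-1, -80, 40, 20, 0],
  [-1, -80, 40, 20, 0],
  [-1, -80, 40, 20, 0],
  [-1, -80, 40, 20, 0],
  [-1, -80, 40, 20, 0],
])

```text
time: 14.87
position: [0.5639, 0.098, 0.3147]
tool_rot: [0.003, 0.709, -0.004, 0.705]
ft_force: [-1.1, 0.2, -1.0]
grip_width: 0.0864
```

Run:
```python
from h import *
o=robot.get_obs(); print(o["time"],o["position"],o["grip_width"],o["ft_force"],np.degrees(yaw(o)),o["q"])
W=cam("wrist"); save(W,"w10.png")
```

```text
14.8667 [0.56387244 0.09795557 0.31472488] 0.08639368191946842 [-1.05917924  0.15308186 -1.02750505] 89.44674574032474 [-2.30062001e-02  3.86309545e-01  1.48133183e+00 -3.68370359e-04
  1.27846619e+00 -1.58403880e+00]
```

View pics/w10.png

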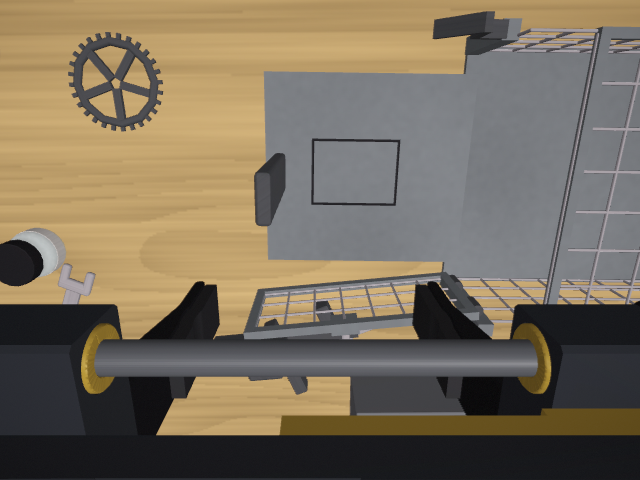

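```bash
cat > outl.py <<'E'
from h import *
def outline(W,box):
    l,t,r,b=box
    g=cv2.cvtColor(W["image"],cv2.COLOR_RGB2GRAY)[t:b,l:r]
    m=(g<85).astype(np.uint8)
    ys,xs=np.nonzero(m); q=plane(W,np.c_[xs+l,ys+t],.016)[:,:2]
    rc=cv2.minAreaRect((q*1000).astype(np.float32)); return rc,len(xs)
if __name__=="__main__":
    W=cam("wrist"); print(outline(W,(295,125,415,220)))
E
python3 outl.py
python3 - <<'E'
from h import *
T=cam("top"); save(T,"t5.png"); save(T,"t5c.png",(200,160,400,300),4)
from outl import outline
d=T
E
```

```text
(((544.6717529296875, 140.56610107421875), (92.69612121582031, 70.9206771850586), 88.745849609375), 684)
```

View pics/t5.png

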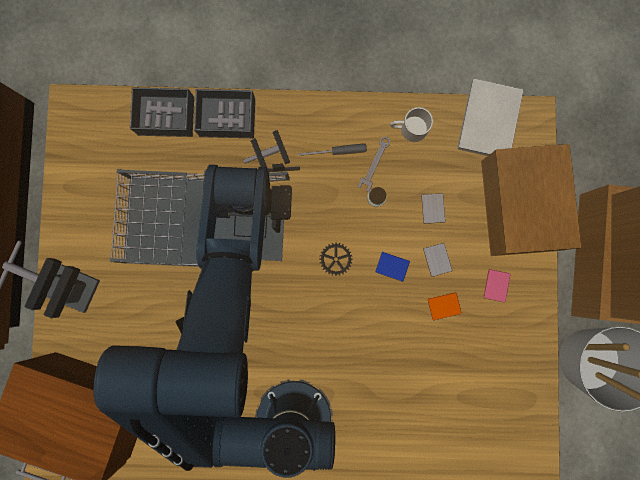

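Run:
```python
from h import *
T=cam("top")
print(plane(T,[(433,208.4),(437.2,259.5),(392.5,266)],.014))
print(go((.50,-.33,.33),0))
```

```text
[[ 0.601175   -0.38539097  0.014     ]
 [ 0.45398298 -0.39858434  0.014     ]
 [ 0.43243281 -0.27062905  0.014     ]]
(array([ -14.7, -428.5,  -60.2]), np.float64(89.4))
```

>>> move_arm([
  [-1, -15, -440, -34, 7],
  [-1, -15, -440, -34, 14],
  [-1, -15, -440, -34, 21],
  [-1, -15, -440, -34, 28],
  [-1, -15, -440, -34, 35],
  [-1, -15, -440, -34, 42],
  [-1, -15, -440, -34, 49],
  [-1, -15, -440, -34, 56],
])

```text
time: 15.73
position: [0.5356, -0.2357, 0.3273]
tool_rot: [0.337, 0.622, -0.337, 0.621]
ft_force: [0.6, 0.2, 0.3]
grip_width: 0.0867
```

Run:
```python
from h import *
o=robot.get_obs(); print(o["time"],o["position"],np.degrees(yaw(o)))
print(go((.53,-.34,.33),0))
```

```text
15.7333 [ 0.53557291 -0.23565628  0.32734643] 33.065983520357676
(array([ -2.8, -61.6,  84.4]), np.float64(33.1))
```

>>> move_arm([
  [-1, -3, -62, 84, 7],
  [-1, -3, -62, 84, 14],
  [-1, -3, -62, 84, 21],
  [-1, -3, -62, 84, 28],
  [-1, -3, -62, 84, 33],
  [-1, -3, -62, 84, 33],
  [-1, -3, -62, 84, 33],
  [-1, -3, -62, 84, 33],
])

```text
time: 16.4
position: [0.531, -0.3375, 0.3306]
tool_rot: [0.497, 0.503, -0.498, 0.502]
ft_force: [-0.8, -0.5, 0.7]
grip_width: 0.0871
```

```bash
cat > tins.py <<'E'
from h import *
def tins(W,z=.014):
    """silver tins: mask-> top face rect on plane z"""
    out=[]
    for x in det(W,"tin1",8,.15):
        px=W["image"][x["m"]].astype(float).mean(0)
        sat=px.max()-px.min()
        ys,xs=np.nonzero(x["m"]); q=plane(W,np.c_[xs,ys],z)[:,:2]*1000
        rc=cv2.minAreaRect(q.astype(np.float32))
        out.append((round(x["p"],2),np.round(x["bbox"]),px.round(),np.round(rc[0],1),np.round(rc[1],1),round(rc[2],1)))
    return out
if __name__=="__main__":
    o=robot.get_obs(); print(o["time"],o["position"],np.degrees(yaw(o)))
    W=cam("wrist"); save(W,"tins_%d.png"%(o["time"]*100))
    for t in tins(W): print(*t)
E
python3 tins.py; ls pics | grep tins
```

```text
16.4 [ 0.53099788 -0.33752733  0.33057636] 0.5729168129675735
0.71 [191.  77. 265. 172.] [ 16.  77. 164.] [ 434.3 -269.8] [84.8 63.5] 72.8
0.62 [342. 200. 413. 255.] [164. 159. 164.] [ 604.  -383.5] [83.9 64.4] 5.2
0.56 [210. 208. 292. 272.] [164. 159. 164.] [ 457.1 -397.5] [84.9 64. ] 16.2
0.55 [104. 213. 180. 290.] [191. 101.   3.] [ 327.1 -418.2] [67.9 85.8] 13.7
tins_1639.png
```

View pics/tins_1639.png

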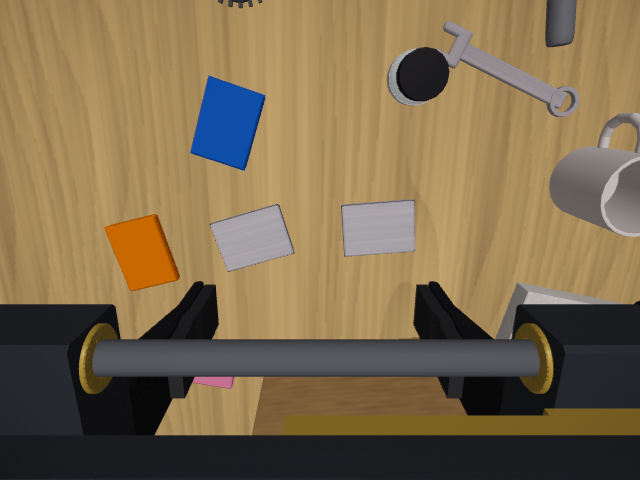

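Run:
```python
from h import *
T=cam("top");S=cam("scene")
def tri(a,b):
    va,vb=ray(T,a)[0],ray(S,b)[0]; va/=np.linalg.norm(va);vb/=np.linalg.norm(vb)
    A=np.c_[va,-vb]; s=np.linalg.lstsq(A,S["c"]-T["c"],rcond=None)[0]
    p,q=T["c"]+va*s[0],S["c"]+vb*s[1]; return p.round(3),np.linalg.norm(p-q).round(4)
print(tri((494,255),(147,263)), tri((483,152),(170,338)))
print("pot",tri((377,195),(292,293)))
save(S,"s5.png",(50,200,330,410),2.8)
for u in (483,488,494): print(plane(T,[(u,208)],0),plane(T,[(u,208)],.15))
```

```text
(array([ 0.465, -0.531,  0.126]), np.float64(0.0248)) (array([ 0.74 , -0.495,  0.152]), np.float64(0.0457))
pot (array([ 0.632, -0.221,  0.044]), np.float64(0.0014))
[[ 0.60750048 -0.53354341  0.        ]] [[ 0.58880057 -0.49558144  0.15      ]]
[[ 0.60784508 -0.54812701  0.        ]] [[ 0.58911651 -0.50895244  0.15      ]]
[[ 0.60825863 -0.56562939  0.        ]] [[ 0.58949568 -0.52499955  0.15      ]]
```

View pics/s5.png

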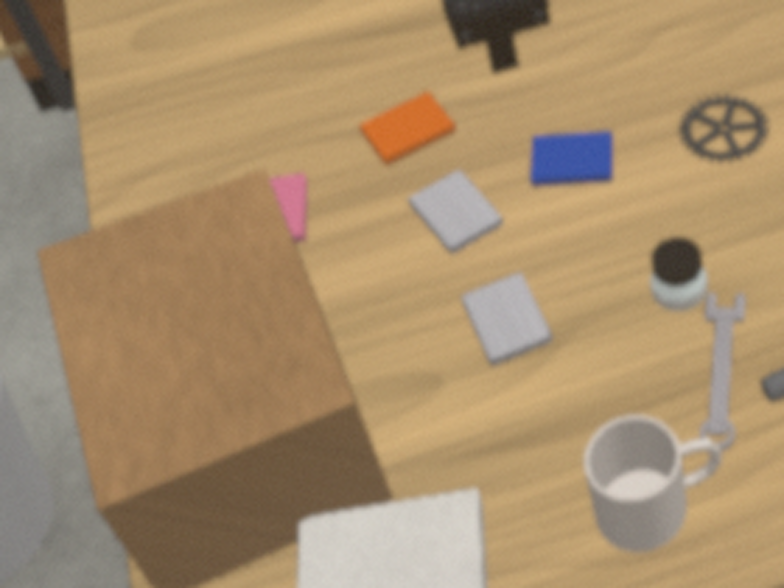

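Run:
```python
from h import *
print(go((.604,-.3835,.13),np.radians(-84.8)))
```

```text
(array([201.1,  72.2,  46.8]), np.float64(85.3))
```

>>> move_arm([
  [-1, 0, 72, 47, 7],
  [-1, 40, 72, 47, 14],
  [-1, 80, 72, 47, 21],
  [-1, 120, 72, 47, 28],
  [-1, 150, 72, 47, 35],
  [-1, 150, 72, 47, 42],
  [-1, 150, 72, 47, 49],
  [-1, 150, 72, 47, 56],
])

```text
time: 17.27
position: [0.6033, -0.3836, 0.1792]
tool_rot: [-0.675, -0.209, 0.676, -0.207]
ft_force: [-0.1, 0.6, 0.6]
grip_width: 0.087
```

>>> move_arm([
  [-1, 0, 0, 0, 7],
  [-1, 0, 0, 0, 14],
  [-1, 0, 0, 0, 21],
  [-1, 0, 0, 0, 28],
  [-1, 0, 0, 0, 29.5],
  [-1, 0, 0, 0, 29.5],
  [-1, 0, 0, 0, 29.5],
])

```text
time: 17.85
position: [0.6037, -0.384, 0.1811]
tool_rot: [0.706, 0.031, -0.706, 0.031]
ft_force: [0.3, -0.5, -0.2]
grip_width: 0.0868
```

```bash
python3 tins.py; ls pics | grep tins
```

```text
17.85 [ 0.60373935 -0.38401017  0.18113514] -84.94538066356492
0.88 [165. 377. 228. 436.] [ 13.  71. 155.] [ 429.7 -290.9] [43.5 66.3] 72.8
0.81 [280. 167. 363. 271.] [160. 155. 159.] [ 605.5 -385.9] [84.7 63.4] 5.1
0.72 [281. 330. 361. 414.] [155. 150. 155.] [ 460.7 -399.1] [88.5 62.2] 17.3
tins_1639.png
tins_1785.png
```

View pics/tins_1785.png

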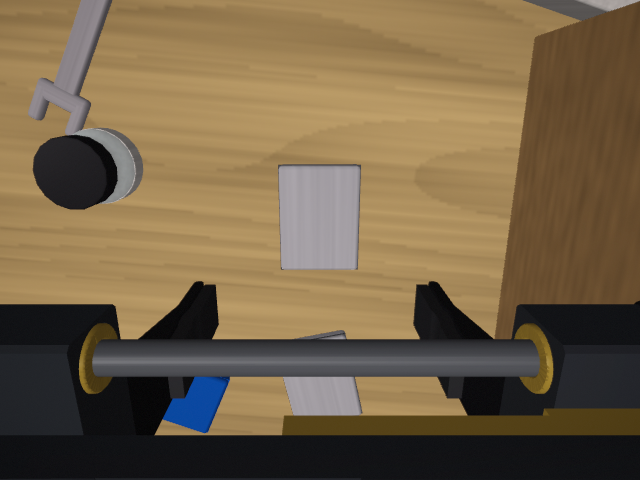

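Run:
```python
from h import *
print(go((.6045,-.3853,.0275),np.radians(-84.8)))
```

```text
(array([153.6,   1.3,  -0.7]), np.float64(-0.2))
```

>>> move_arm([
  [-1, 40, 1, -1, 0],
  [-1, 80, 1, -1, 0],
  [-1, 115, 1, -1, 0],
  [-1, 140, 1, -1, 0],
  [-1, 153.5, 1, -1, 0],
  [-1, 153.5, 1, -1, 0],
  [-1, 153.5, 1, -1, 0],
])

```text
time: 18.53
position: [0.6052, -0.3854, 0.0282]
tool_rot: [0.707, 0.031, -0.706, 0.031]
ft_force: [0.4, 0.0, 0.1]
grip_width: 0.0869
```

>>> move_arm([
  [1, 0, 0, 0, 0],
  [1, 0, 0, 0, 0],
  [1, 0, 0, 0, 0],
  [1, 0, 0, 0, 0],
  [1, 0, 0, 0, 0],
  [1, 0, 0, 0, 0],
  [1, 0, 0, 0, 0],
], newtons=35)

```text
time: 19.12
position: [0.6048, -0.3854, 0.0279]
tool_rot: [0.707, 0.03, -0.706, 0.031]
ft_force: [0.3, -0.2, 0.6]
grip_width: 0.0617
```

>>> move_arm([
  [1, -10, 0, 0, 0],
  [1, -30, 0, 0, 0],
  [1, -70, 0, 0, 0],
  [1, -110, 0, 0, 0],
  [1, -150, 0, 0, 0],
  [1, -190, 0, 0, 0],
  [1, -212, 0, 0, 0],
  [1, -212, 0, 0, 0],
])

```text
time: 19.78
position: [0.6074, -0.3872, 0.2481]
tool_rot: [0.71, 0.027, -0.703, 0.034]
ft_force: [0.4, -0.6, -0.6]
grip_width: 0.0617
```

Run:
```python
from h import *
o=robot.get_obs(); print(o["position"],o["grip_width"],o["ft_force"],np.degrees(yaw(o)))
print(go((.5447,.1406,.24),np.radians(-1.25)))
W=cam("wrist"); save(W,"w11.png")
```

```text
[ 0.60742903 -0.38715835  0.24806094] 0.06167595919847048 [ 0.40588964 -0.55807332 -0.56203136] -85.03416956662659
(array([   2.6, -531.3,   16.8]), np.float64(-83.8))
```

View pics/w11.png

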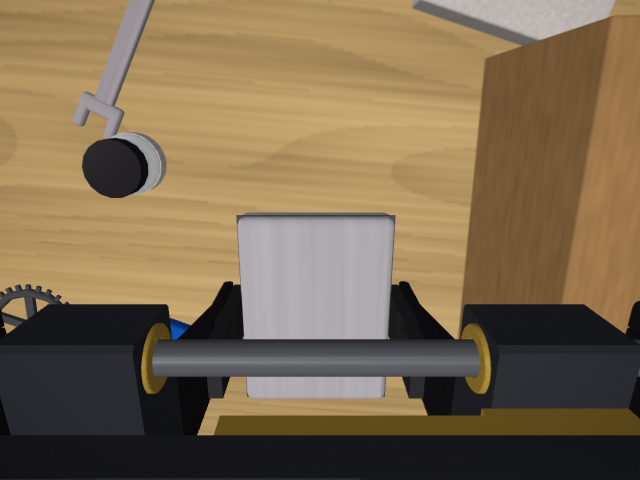

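```bash
cat > held.py <<'E'
from h import *
def held(far,near,xt=.0145):
    d=robot.camera("wrist"); C=d["tool_from_camera"]
    out=[]
    for (u,v) in (far,near):
        r=C[:3,:3]@np.array([(u-d["cx"])/d["fx"],(v-d["cy"])/d["fy"],1]); c=C[:3,3]
        out.append(c+r*((xt-c[0])/r[0]))
    return np.array(out)
if __name__=="__main__":
    h=held((316,217),(316,397)); print(h*1000, h.mean(0)*1000)
E
python3 held.py
```

```text
[[ 1.45000000e+01 -1.32656180e-01 -4.24121321e+01]
 [ 1.45000000e+01 -1.92539798e-02  4.04558188e+01]] [14.5        -0.07595508 -0.97815667]
```

>>> move_arm([
  [1, 3, -30, 17, 0],
  [1, 3, -70, 17, -7],
  [1, 3, -110, 17, -14],
  [1, 3, -150, 17, -21],
  [1, 3, -190, 17, -28],
  [1, 3, -230, 17, -35],
  [1, 3, -270, 17, -42],
  [1, 3, -310, 17, -49],
])

```text
time: 20.55
position: [0.5584, -0.0753, 0.2338]
tool_rot: [-0.628, -0.324, 0.631, -0.321]
ft_force: [0.9, 1.0, -1.5]
grip_width: 0.0618
```

Run:
```python
from h import *
o=robot.get_obs(); print(o["position"],o["grip_width"],o["ft_force"],np.degrees(yaw(o)))
print(go((.5447,.1396,.24),np.radians(-1.25)))
```

```text
[ 0.55844551 -0.07527814  0.23380867] 0.06183221681205104 [ 0.93190578  0.99987549 -1.52292893] -35.72638435946216
(array([  -5.6, -136.7, -166.4]), np.float64(-34.5))
```

>>> move_arm([
  [1, -6, -25, -30, -7],
  [1, -6, -50, -60, -14],
  [1, -6, -75, -90, -21],
  [1, -6, -100, -120, -28],
  [1, -6, -137, -166, -34.5],
  [1, -6, -137, -166, -34.5],
  [1, -6, -137, -166, -34.5],
  [1, -6, -137, -166, -34.5],
])

```text
time: 21.22
position: [0.5459, 0.138, 0.2402]
tool_rot: [-0.504, -0.495, 0.508, -0.493]
ft_force: [0.7, -0.0, -1.5]
grip_width: 0.0619
```

Run:
```python
from h import *
o=robot.get_obs(); print(o["position"],o["grip_width"],o["ft_force"],np.degrees(yaw(o)))
W=cam("wrist"); save(W,"w12.png")
print(go((.5447,.1396,.09),np.radians(-1.25)))
```

```text
[0.54592092 0.13801622 0.24023063] 0.06186224917968565 [ 0.71245542 -0.01961672 -1.4683553 ] -1.389359296098581
(array([150.6,  -1.1,  -2.8]), np.float64(-0.2))
```

View pics/w12.png

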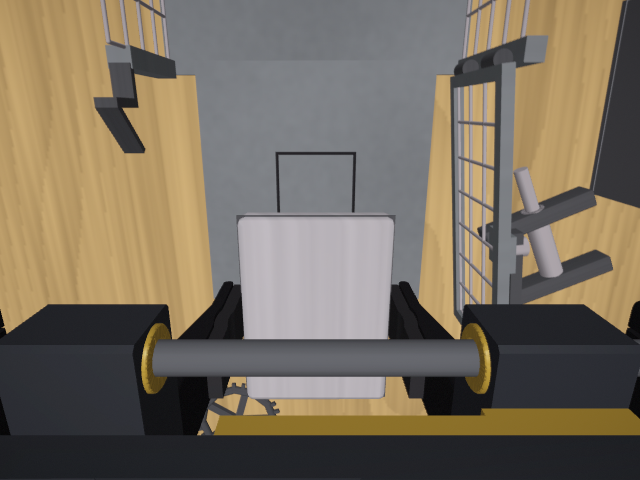

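>>> move_arm([
  [1, 30, -1, -3, 0],
  [1, 60, -1, -3, 0],
  [1, 90, -1, -3, 0],
  [1, 120, -1, -3, 0],
  [1, 145, -1, -3, 0],
  [1, 165, -1, -3, 0],
  [1, 175, -1, -3, 0],
  [1, 175, -1, -3, 0],
])

```text
time: 21.93
position: [0.5451, 0.1384, 0.0648]
tool_rot: [-0.506, -0.494, 0.509, -0.491]
ft_force: [0.0, 0.3, -0.6]
grip_width: 0.0616
```

Run:
```python
from h import *
o=robot.get_obs(); print(o["position"],o["grip_width"],o["ft_force"],np.degrees(yaw(o)))
W=cam("wrist"); save(W,"w13.png")
print(go((.5447,.1396,.0445),np.radians(-1.25)))
```

```text
[0.54513407 0.13843193 0.06477873] 0.061636266211966426 [ 0.0484762   0.2660096  -0.60396839] -1.6793489387748781
(array([21.9, -1.5, -0.7]), np.float64(-0.4))
```

View pics/w13.png

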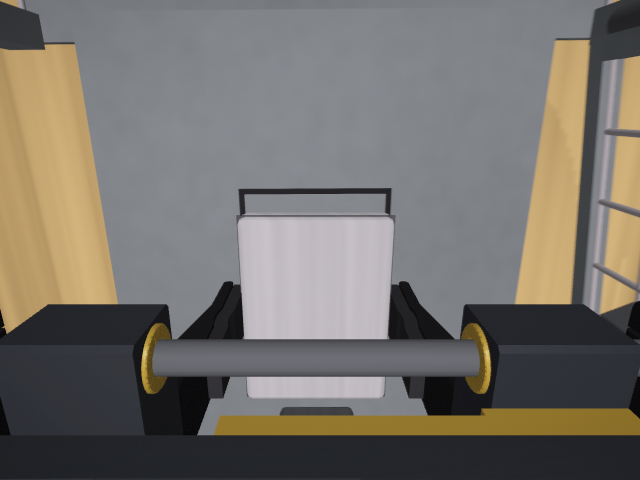

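>>> move_arm([
  [1, 6, -0.5, -1, -0.4],
  [1, 12, -0.5, -1, -0.4],
  [1, 17, -0.5, -1, -0.4],
  [1, 20, -0.5, -1, -0.4],
  [1, 20, -0.5, -1, -0.4],
  [1, 20, -0.5, -1, -0.4],
])

```text
time: 22.48
position: [0.5465, 0.1412, 0.0477]
tool_rot: [0.505, 0.495, -0.505, 0.495]
ft_force: [-0.3, -0.1, -1.2]
grip_width: 0.0619
```

Run:
```python
from h import *
o=robot.get_obs(); print(o["position"],o["grip_width"],o["ft_force"],np.degrees(yaw(o)))
W=cam("wrist"); save(W,"w14.png",(200,150,440,420),2.2)
```

```text
[0.54646672 0.14119976 0.04768811] 0.06188082739684438 [-0.2832884  -0.11963372 -1.18431998] -1.1324113079062246
```

View pics/w14.png

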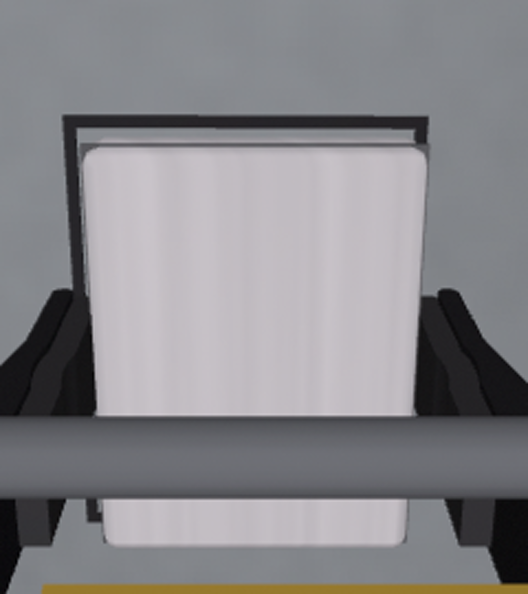

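>>> move_arm([
  [1, 1, -1.8, 1.5, 0],
  [1, 2, -1.8, 1.5, 0],
  [1, 2.5, -1.8, 1.5, 0],
  [1, 2.5, -1.8, 1.5, 0],
  [1, 2.5, -1.8, 1.5, 0],
])

```text
time: 22.95
position: [0.5447, 0.1396, 0.0451]
tool_rot: [0.505, 0.495, -0.505, 0.495]
ft_force: [-1.0, 0.3, -0.4]
grip_width: 0.0617
```

Run:
```python
from h import *
o=robot.get_obs(); print(o["position"],o["grip_width"],o["ft_force"],np.degrees(yaw(o)))
W=cam("wrist"); save(W,"w15.png",(200,150,440,420),2.2)
```

```text
[0.54466865 0.13961762 0.04511627] 0.06174205355547732 [-1.02108237  0.27258111 -0.41006945] -1.1473744582601337
```

View pics/w15.png

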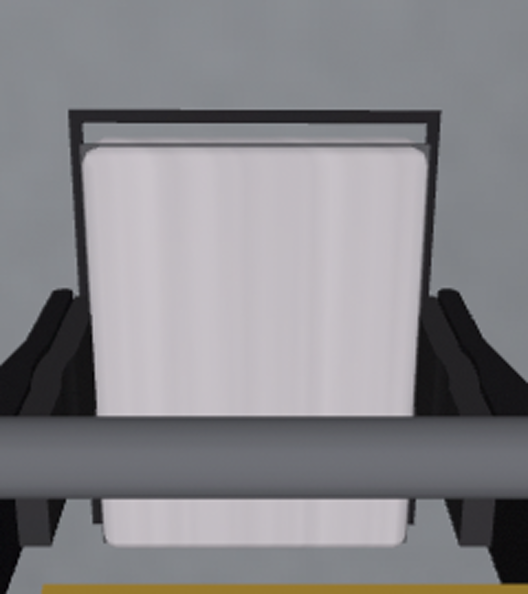

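>>> move_arm([
  [1, 1, 0, 0, 0],
  [1, 1.3, 0, 0, 0],
  [1, 1.3, 0, 0, 0],
  [0.2, 1.3, 0, 0, 0],
  [-1, 1.3, 0, 0, 0],
  [-1, 1.3, 0, 0, 0],
  [-1, 1.3, 0, 0, 0],
  [-1, 1.3, 0, 0, 0],
])

```text
time: 23.67
position: [0.5448, 0.1396, 0.0439]
tool_rot: [0.505, 0.495, -0.505, 0.495]
ft_force: [0.1, 0.9, 0.4]
grip_width: 0.0804
```

>>> move_arm([
  [-1, -15, 0, 0, 0],
  [-1, -50, 0, 0, 0],
  [-1, -90, 0, 0, 0],
  [-1, -130, 0, 0, 0],
  [-1, -170, 0, 0, 0],
  [-1, -200, 0, 0, 0],
  [-1, -230, 0, 0, 0],
  [-1, -230, 0, 0, 0],
])

```text
time: 24.33
position: [0.5481, 0.14, 0.2807]
tool_rot: [0.509, 0.492, -0.501, 0.498]
ft_force: [0.9, -0.0, 0.8]
grip_width: 0.0871
```

Run:
```python
from h import *
from tins import tins
o=robot.get_obs(); print(o["time"],o["position"],o["grip_width"],o["ft_force"],np.degrees(yaw(o)))
W=cam("wrist"); save(W,"w16.png")
for t in tins(W,.03): print(*t)
S=cam("scene")
print("scene"); 
for t in tins(S,.014): print(*t)
print(go((.505,-.33,.30),np.radians(-74)))
```

```text
24.3333 [0.54813156 0.14003966 0.28066794] 0.08705098320926268 [ 0.90420831 -0.02371743  0.83368467] -1.1343329112050462
0.92 [275. 156. 339. 240.] [183. 178. 183.] [544.8 141. ] [83.9 62. ] 88.9
scene
0.9 [381. 230. 412. 250.] [163. 161. 163.] [537.9 141.2] [89.6 68.5] 89.4
0.76 [243. 246. 267. 265.] [ 73.  88. 152.] [ 438.1 -274.5] [83.5 71.3] 72.5
0.7 [195. 262. 234. 287.] [172. 165. 162.] [ 461.7 -404.4] [95.4 68.6] 15.2
0.61 [179. 231. 211. 260.] [198. 110.  50.] [ 330.  -422.3] [69.5 86.9] 14.8
(array([-27.2, -29.2, 470.3]), np.float64(72.9))
```

View pics/w16.png

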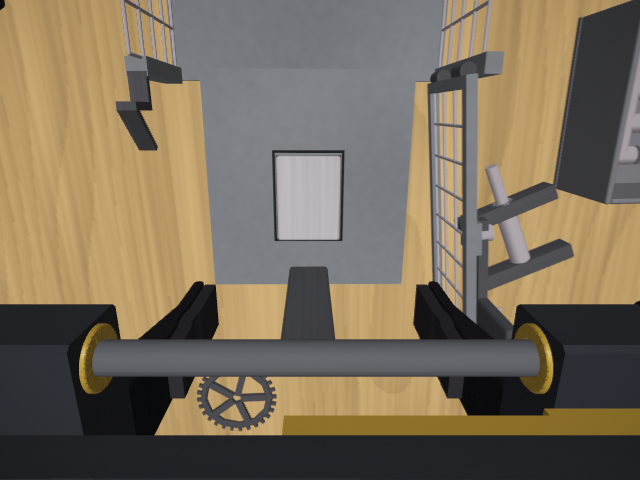

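Run:
```python
from h import *
print(go((.459,-.398,.26),np.radians(-73.5)))
```

```text
(array([ 12.9, -73.7, 539.1]), np.float64(72.4))
```

>>> move_arm([
  [-1, 0, -74, 539, 7],
  [-1, 0, -74, 539, 14],
  [-1, 0, -74, 539, 21],
  [-1, 0, -74, 539, 28],
  [-1, 0, -74, 539, 35],
  [-1, 0, -74, 539, 42],
  [-1, 0, -74, 539, 49],
  [-1, 13, -74, 539, 56],
])

```text
time: 25.2
position: [0.4912, -0.191, 0.2698]
tool_rot: [-0.678, -0.199, 0.68, -0.197]
ft_force: [0.4, -0.4, 0.2]
grip_width: 0.0871
```

Run:
```python
from h import *
print(robot.get_obs()["position"],go((.459,-.398,.2),np.radians(-73.5)))
```

```text
[ 0.49124423 -0.19098591  0.26984321] (array([ 69.5, 157.5, 138.3]), np.float64(16.0))
```

>>> move_arm([
  [-1, 20, 157, 138, 7],
  [-1, 40, 157, 138, 14],
  [-1, 70, 157, 138, 16],
  [-1, 70, 157, 138, 16],
  [-1, 70, 157, 138, 16],
  [-1, 70, 157, 138, 16],
  [-1, 70, 157, 138, 16],
  [-1, 70, 157, 138, 16],
])

```text
time: 25.87
position: [0.4609, -0.3954, 0.1995]
tool_rot: [-0.699, -0.105, 0.7, -0.101]
ft_force: [-0.2, 1.0, 1.0]
grip_width: 0.0869
```

```bash
python3 tins.py; ls -t pics | head -1
```

```text
25.8667 [ 0.46094139 -0.39537155  0.19948883] -73.23893611872646
0.84 [283. 171. 360. 269.] [164. 159. 164.] [ 457.6 -399.5] [84.2 61.8] 17.2
0.82 [255. 325. 348. 389.] [180.  92.   1.] [ 327.9 -419.3] [67.4 83.6] 15.0
0.78 [101. 141. 223. 259.] [ 13.  74. 161.] [ 435.2 -271.4] [84.2 64.8] 72.8
0.57 [459. 295. 514. 338.] [187. 107. 137.] [ 416. -567.] [56.9 30.4] 80.3
tins_2586.png
```

View pics/tins_2586.png

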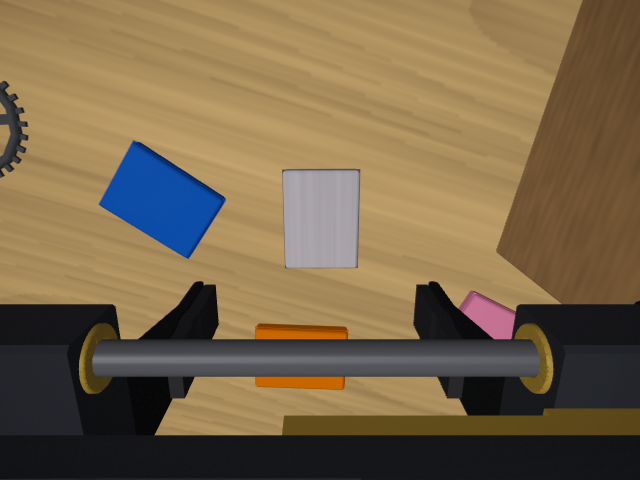

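Run:
```python
from h import *
print(go((.4575,-.3985,.0275),np.radians(-73)))
```

```text
(array([173.8,   3.1,   5.5]), np.float64(-0.1))
```

>>> move_arm([
  [-1, 40, 3, 5, 0],
  [-1, 80, 3, 5, 0],
  [-1, 120, 3, 5, 0],
  [-1, 150, 3, 5, 0],
  [-1, 168, 3, 5, 0],
  [-1, 173.5, 3, 5, 0],
  [-1, 173.5, 3, 5, 0],
  [-1, 173.5, 3, 5, 0],
])

```text
time: 26.63
position: [0.4592, -0.4003, 0.0296]
tool_rot: [0.7, 0.104, -0.699, 0.105]
ft_force: [0.2, -0.1, 0.2]
grip_width: 0.0871
```

>>> move_arm([
  [1, 0, 0, 0, 0],
  [1, 0, 0, 0, 0],
  [1, 0, 0, 0, 0],
  [1, 0, 0, 0, 0],
  [1, 0, 0, 0, 0],
  [1, 0, 0, 0, 0],
  [1, 0, 0, 0, 0],
], newtons=35)

```text
time: 27.22
position: [0.4582, -0.4008, 0.0288]
tool_rot: [0.7, 0.103, -0.699, 0.104]
ft_force: [-0.2, 0.9, 6.0]
grip_width: 0.0613
```

>>> move_arm([
  [1, -10, 0, 0, 0],
  [1, -30, 0, 0, 0],
  [1, -70, 0, 0, 0],
  [1, -110, 0, 0, 0],
  [1, -150, 0, 0, 0],
  [1, -190, 0, 0, 0],
  [1, -212, 0, 0, 0],
  [1, -212, 0, 0, 0],
])

```text
time: 27.88
position: [0.4602, -0.4033, 0.2469]
tool_rot: [0.702, 0.1, -0.697, 0.108]
ft_force: [0.6, -0.5, -0.3]
grip_width: 0.0617
```

Run:
```python
from h import *
o=robot.get_obs(); print(o["position"],o["grip_width"],o["ft_force"],np.degrees(yaw(o)))
print(go((.5447,.1396,.24),np.radians(-1.25)))
W=cam("wrist"); save(W,"w17.png")
```

```text
[ 0.46023163 -0.40325395  0.24694759] 0.06172216119748258 [ 0.60301835 -0.47494697 -0.26299411] -73.13828297107943
(array([   2.1, -495.1, -238.3]), np.float64(-71.9))
```

View pics/w17.png

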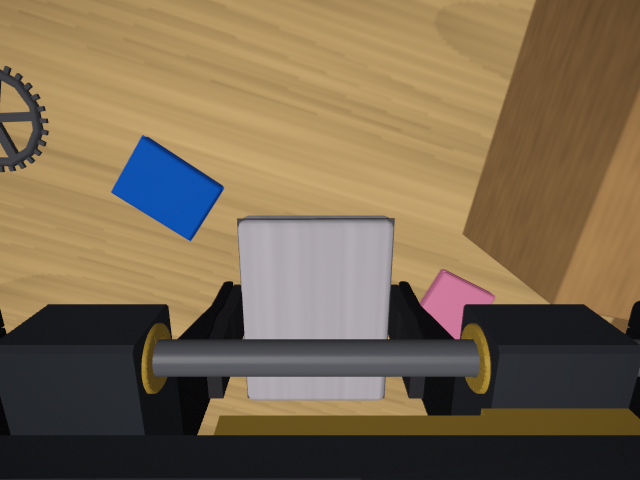

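>>> move_arm([
  [1, 2, -30, -14, 0],
  [1, 2, -65, -31, -7],
  [1, 2, -100, -48, -14],
  [1, 2, -135, -65, -21],
  [1, 2, -170, -82, -28],
  [1, 2, -205, -99, -35],
  [1, 2, -240, -116, -42],
  [1, 2, -275, -132, -49],
])

```text
time: 28.6
position: [0.5032, -0.0968, 0.2362]
tool_rot: [-0.592, -0.387, 0.593, -0.385]
ft_force: [1.6, -0.9, -0.9]
grip_width: 0.0619
```

Run:
```python
from h import *
o=robot.get_obs(); print(o["position"],o["grip_width"],o["ft_force"],np.degrees(yaw(o)))
print(go((.5448,.1405,.24),np.radians(-1.2)))
```

```text
[ 0.5032348  -0.09680932  0.23615665] 0.06187978553620574 [ 1.60443664 -0.91422282 -0.91486638] -23.819364783664685
(array([  -3.6,  -57.8, -233.9]), np.float64(-22.6))
```

>>> move_arm([
  [1, -4, -8, -35, -4],
  [1, -4, -17, -72, -9],
  [1, -4, -27, -110, -14],
  [1, -4, -37, -150, -19],
  [1, -4, -47, -190, -22.6],
  [1, -4, -58, -234, -22.6],
  [1, -4, -58, -234, -22.6],
  [1, -4, -58, -234, -22.6],
])

```text
time: 29.27
position: [0.546, 0.1405, 0.24]
tool_rot: [-0.504, -0.495, 0.507, -0.493]
ft_force: [-0.4, 0.1, -0.3]
grip_width: 0.0616
```

>>> move_arm([
  [1, 0, 0, 0, 0],
  [1, 0, 0, 0, 0],
  [1, 0, 0, 0, 0],
])

```text
time: 29.52
position: [0.547, 0.1364, 0.2415]
tool_rot: [-0.507, -0.493, 0.508, -0.492]
ft_force: [-0.6, -0.5, -1.7]
grip_width: 0.0614
```

Run:
```python
from h import *
o=robot.get_obs(); print(o["position"],o["grip_width"],o["ft_force"],np.degrees(yaw(o)))
print(go((.5448,.1405,.075),np.radians(-1.2)))
W=cam("wrist"); save(W,"w18.png")
```

```text
[0.54700661 0.13638854 0.24154595] 0.06138424436030632 [-0.62354136 -0.45960759 -1.65804665] -1.6809392470786528
(array([166.5,  -2.1,  -4.1]), np.float64(-0.5))
```

View pics/w18.png

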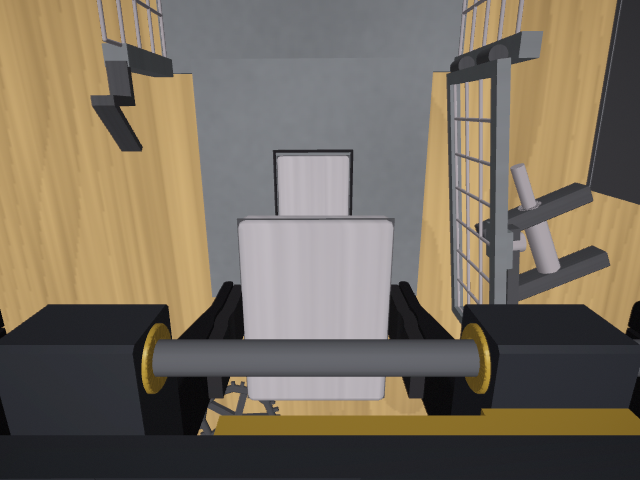

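>>> move_arm([
  [1, 30, -2, -4, -0.4],
  [1, 60, -2, -4, -0.4],
  [1, 90, -2, -4, -0.4],
  [1, 120, -2, -4, -0.4],
  [1, 145, -2, -4, -0.4],
  [1, 160, -2, -4, -0.4],
  [1, 166, -2, -4, -0.4],
  [1, 166, -2, -4, -0.4],
])

```text
time: 30.23
position: [0.5448, 0.141, 0.0748]
tool_rot: [-0.505, -0.495, 0.506, -0.494]
ft_force: [0.7, 0.2, -0.8]
grip_width: 0.0615
```

>>> move_arm([
  [1, 0, 0, 0, 0],
  [1, 0, 0, 0, 0],
  [1, 0, 0, 0, 0],
  [1, 0, 0, 0, 0],
])

```text
time: 30.57
position: [0.5463, 0.1421, 0.0774]
tool_rot: [0.506, 0.494, -0.504, 0.496]
ft_force: [-0.0, 0.6, -0.8]
grip_width: 0.0614
```

Run:
```python
from h import *
o=robot.get_obs(); print(o["position"],o["grip_width"],o["ft_force"],np.degrees(yaw(o)))
print(go((.5448,.1405,.059),np.radians(-1.2)))
W=cam("wrist"); save(W,"w19.png",(200,150,440,420),2.2)
```

```text
[0.54634126 0.14213797 0.07742497] 0.06144158900050818 [-0.04693718  0.61975309 -0.79901539] -1.1481242183774387
(array([18.4, -1.6,  1.7]), np.float64(0.1))
```

View pics/w19.png

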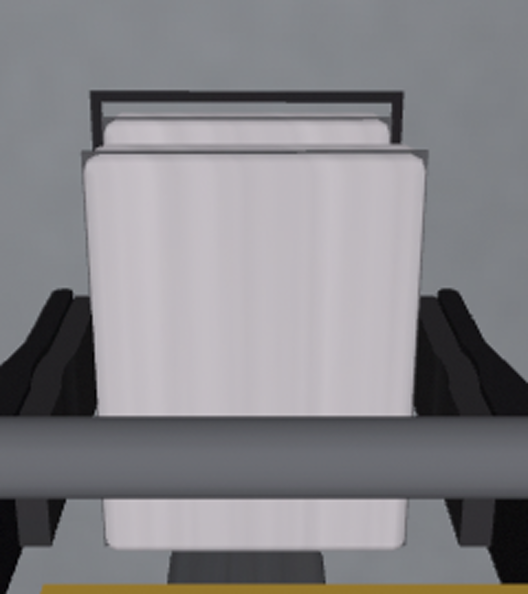

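>>> move_arm([
  [1, 4, -1.6, 1.7, 0],
  [1, 8, -1.6, 1.7, 0],
  [1, 12, -1.6, 1.7, 0],
  [1, 14, -1.6, 1.7, 0],
  [1, 14, -1.6, 1.7, 0],
  [1, 14, -1.6, 1.7, 0],
])

```text
time: 31.12
position: [0.5437, 0.1405, 0.0617]
tool_rot: [-0.505, -0.495, 0.505, -0.495]
ft_force: [-0.6, -0.3, -1.2]
grip_width: 0.0616
```

Run:
```python
from h import *
o=robot.get_obs(); print(o["position"],o["grip_width"],o["ft_force"],np.degrees(yaw(o)))
print(go((.5448,.1405,.059),np.radians(-1.2)))
W=cam("wrist"); save(W,"w20.png",(200,150,440,420),2.2)
```

```text
[0.54374716 0.14047409 0.06174932] 0.06164713714247827 [-0.5655805  -0.28885317 -1.21266462] -1.14347073477033
(array([ 2.7,  1.1, -0. ]), np.float64(0.1))
```

View pics/w20.png

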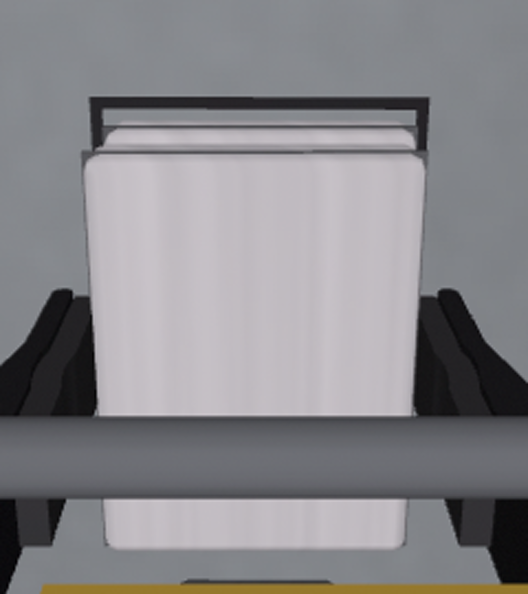

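>>> move_arm([
  [1, 1, 1.2, 0, 0],
  [1, 1.8, 1.2, 0, 0],
  [1, 1.8, 1.2, 0, 0],
  [1, 1.8, 1.2, 0, 0],
])

```text
time: 31.5
position: [0.5451, 0.1404, 0.0604]
tool_rot: [0.505, 0.495, -0.505, 0.495]
ft_force: [-0.3, -0.6, -1.0]
grip_width: 0.0613
```

Run:
```python
from h import *
o=robot.get_obs(); print(o["position"],o["grip_width"],o["ft_force"],np.degrees(yaw(o)))
print(go((.5448,.1405,.059),np.radians(-1.2)))
W=cam("wrist"); save(W,"w21.png",(200,150,440,420),2.2)
```

```text
[0.54514551 0.14044011 0.06036932] 0.06134642407277884 [-0.34957084 -0.57108485 -0.97566702] -1.1485496714123937
(array([ 1.4, -0.3, -0.1]), np.float64(0.1))
```

View pics/w21.png

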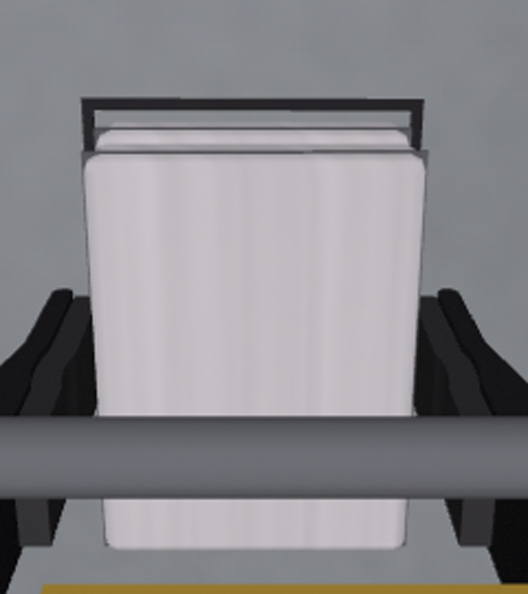

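>>> move_arm([
  [1, 1, -0.2, 0, 0],
  [1, 1.5, -0.2, 0, 0],
  [1, 1.5, -0.2, 0, 0],
  [0.2, 1.5, -0.2, 0, 0],
  [-1, 1.5, -0.2, 0, 0],
  [-1, 1.5, -0.2, 0, 0],
  [-1, 1.5, -0.2, 0, 0],
  [-1, 1.5, -0.2, 0, 0],
])

```text
time: 32.22
position: [0.545, 0.1405, 0.059]
tool_rot: [0.505, 0.495, -0.505, 0.495]
ft_force: [0.4, -0.0, 0.5]
grip_width: 0.0807
```

>>> move_arm([
  [-1, -15, 0, 0, 0],
  [-1, -50, 0, 0, 0],
  [-1, -90, 0, 0, 0],
  [-1, -130, 0, 0, 0],
  [-1, -170, 0, 0, 0],
  [-1, -200, 0, 0, 0],
  [-1, -215, 0, 0, 0],
  [-1, -215, 0, 0, 0],
])

```text
time: 32.88
position: [0.5473, 0.1407, 0.2786]
tool_rot: [0.508, 0.493, -0.502, 0.497]
ft_force: [-0.1, 0.3, -1.2]
grip_width: 0.0869
```

Run:
```python
from h import *
from tins import tins
o=robot.get_obs(); print(o["time"],o["position"],o["grip_width"],o["ft_force"],np.degrees(yaw(o)))
W=cam("wrist"); save(W,"w22.png",(220,100,420,300),4); save(W,"w22f.png")
for t in tins(W,.044): print(*t)
T=cam("top"); save(T,"t6.png")
```

```text
32.8833 [0.54727355 0.14069478 0.27861254] 0.08686973946001694 [-0.11600157  0.28268289 -1.24933981] -1.1327330050055224
0.62 [275. 159. 345. 248.] [181. 176. 182.] [545.  140.4] [84. 62.] 89.0
0.51 [199.  68. 420. 343.] [119. 121. 126.] [544.4 127.2] [260.8 186.7] 88.7
```

View pics/w22.png

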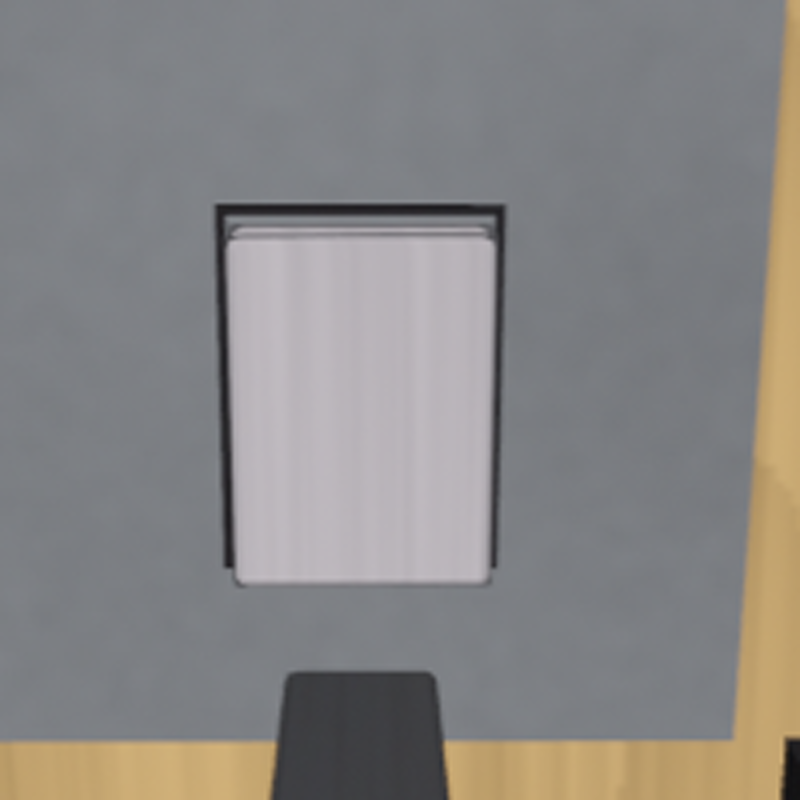

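View pics/t6.png

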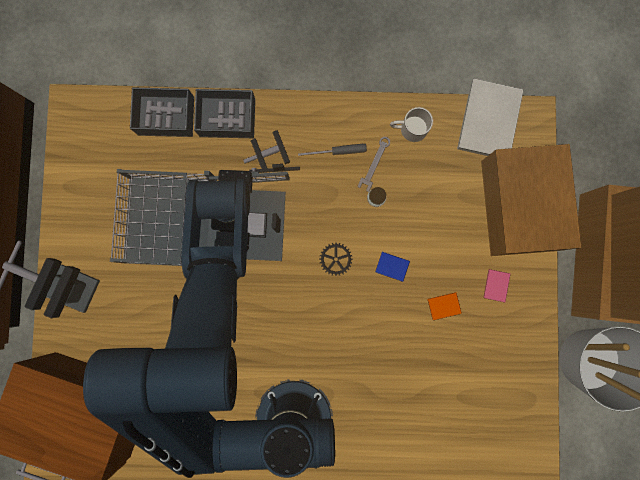

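>>> move_arm([
  [-1, 0, -4, 40, 7],
  [-1, 0, -4, 80, 14],
  [-1, 0, -4, 80, 21],
  [-1, 0, -4, 80, 28],
  [-1, 0, -4, 80, 35],
  [-1, 0, -4, 80, 42],
  [-1, 0, -4, 80, 49],
  [-1, 0, -4, 80, 56],
])

```text
time: 33.7
position: [0.538, 0.0605, 0.2712]
tool_rot: [-0.677, -0.199, 0.681, -0.197]
ft_force: [0.1, -0.2, 0.3]
grip_width: 0.0868
```

>>> move_arm([
  [-1, 0, 0, 0, 7],
  [-1, 20, 0, 0, 14],
  [-1, 50, 0, 0, 21],
  [-1, 65, 0, 0, 28],
  [-1, 65, 0, 0, 34],
  [-1, 65, 0, 0, 34],
  [-1, 65, 0, 0, 34],
  [-1, 65, 0, 0, 34],
])

```text
time: 34.37
position: [0.5391, 0.0606, 0.2082]
tool_rot: [-0.707, 0.006, 0.707, 0.006]
ft_force: [0.1, 0.3, 0.0]
grip_width: 0.0871
```

Run:
```python
from h import *
o=robot.get_obs(); print(o["time"],o["position"],o["grip_width"],o["ft_force"],np.degrees(yaw(o)))
print(go((.543,.0603,.1565),np.radians(-91.25)))
W=cam("wrist"); save(W,"w23.png")
```

```text
34.3667 [0.53914277 0.0605513  0.20822302] 0.08708563906627752 [0.05066247 0.28218346 0.04410232] -91.01332253120326
(array([51.7,  0.2, -3.9]), np.float64(0.2))
```

View pics/w23.png

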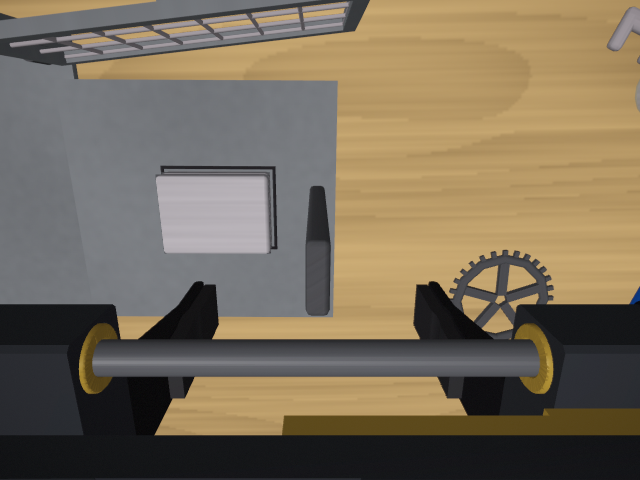

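>>> move_arm([
  [-1, 25, 0, -4, 0],
  [-1, 45, 0, -4, 0],
  [-1, 51.5, 0, -4, 0],
  [-1, 51.5, 0, -4, 0],
  [1, 51.5, 0, -4, 0],
  [1, 51.5, 0, -4, 0],
  [1, 51.5, 0, -4, 0],
  [1, 51.5, 0, -4, 0],
], newtons=25)

```text
time: 35.08
position: [0.5439, 0.0604, 0.1584]
tool_rot: [0.708, -0.007, -0.706, -0.007]
ft_force: [-0.3, -0.4, -0.5]
grip_width: 0.0679
```

>>> move_arm([
  [1, 0, 0, 0, 0],
  [1, 0, 0, 0, 0],
  [1, 0, 0, 0, 0],
  [1, 0, 0, 0, 0],
  [1, 0, 0, 0, 0],
  [1, 0, 0, 0, 0],
  [1, 0, 0, 0, 0],
  [1, 0, 0, 0, 0],
])

```text
time: 35.75
position: [0.5433, 0.0604, 0.1573]
tool_rot: [-0.707, 0.007, 0.707, 0.007]
ft_force: [-0.2, 0.9, -0.3]
grip_width: 0.015
```

>>> move_arm([
  [1, 0, 0, 0, 0],
  [1, 0, 0, 0, 0],
  [1, 0, 0, 0, 0],
])

```text
time: 36.0
position: [0.5433, 0.0603, 0.1573]
tool_rot: [-0.707, 0.007, 0.707, 0.007]
ft_force: [-0.1, -0.7, 0.1]
grip_width: 0.0118
```

Run:
```python
from h import *
o=robot.get_obs(); print(o["time"],o["position"],o["grip_width"],o["ft_force"],np.degrees(yaw(o)))
print(go((.5472,.2855,.1565)))
```

```text
36.0 [0.54330587 0.06030933 0.15732654] 0.011842683772519813 [-0.0991993  -0.7244758   0.05435533] -91.15694975841969
(array([   0.8, -225.2,    0.7]), 0)
```

>>> move_arm([
  [1, 0, -3, 0, 0],
  [1, 0, -9, 0, 0],
  [1, 0, -18, 0, 0],
  [1, 0, -28, 0, 0],
  [1, 0, -39, 0, 0],
  [1, 0, -50, 0, 0],
  [1, 0, -61, 0, 0],
  [1, 0, -72, 0, 0],
])

```text
time: 36.67
position: [0.545, 0.134, 0.1573]
tool_rot: [0.707, -0.007, -0.707, -0.007]
ft_force: [1.3, -2.7, -2.1]
grip_width: 0.0121
```

>>> move_arm([
  [1, 0, -11, 0, 0],
  [1, 0, -22, 0, 0],
  [1, 0, -33, 0, 0],
  [1, 0, -44, 0, 0],
  [1, 0, -55, 0, 0],
  [1, 0, -66, 0, 0],
  [1, 0, -77, 0, 0],
  [1, 0, -88, 0, 0],
])

```text
time: 37.33
position: [0.547, 0.2214, 0.1574]
tool_rot: [0.707, -0.007, -0.707, -0.007]
ft_force: [2.7, -2.5, -3.4]
grip_width: 0.0116
```

>>> move_arm([
  [1, 0, -11, 0, 0],
  [1, 0, -22, 0, 0],
  [1, 0, -33, 0, 0],
  [1, 0, -42, 0, 0],
  [1, 0, -50, 0, 0],
  [1, 0, -56, 0, 0],
  [1, 0, -60, 0, 0],
  [1, 0, -62, 0, 0],
])

```text
time: 38.0
position: [0.5484, 0.2836, 0.1573]
tool_rot: [0.708, -0.007, -0.707, -0.007]
ft_force: [4.4, -2.5, -4.1]
grip_width: 0.0118
```

Run:
```python
from h import *
o=robot.get_obs(); print(o["time"],o["position"],o["grip_width"],o["ft_force"],np.degrees(yaw(o)))
print(go((.5472,.2855,.1565)))
```

```text
38.0 [0.54837378 0.28361062 0.15734585] 0.011787035633462934 [ 4.43468721 -2.46348735 -4.07541739] -91.11671825258686
(array([ 0.8, -1.9,  1.2]), 0)
```

>>> move_arm([
  [1, 0, -1, 0, 0],
  [1, 0, -2, 0, 0],
  [1, 0, -3, 0, 0],
  [1, 0, -4, 0, 0],
  [1, 0, -4, 0, 0],
  [1, 0, -4, 0, 0],
])

```text
time: 38.5
position: [0.5484, 0.2846, 0.1574]
tool_rot: [0.707, -0.008, -0.707, -0.005]
ft_force: [5.1, -8.3, -3.1]
grip_width: 0.0118
```

>>> move_arm([
  [-1, 0, 0, 0, 0],
  [-1, 0, 0, 0, 0],
  [-1, 0, 0, 0, 0],
  [-1, 0, 0, 0, 0],
  [-1, 0, 0, 0, 0],
  [-1, 0, 0, 0, 0],
  [-1, 0, 0, 0, 0],
  [-1, 0, 0, 0, 0],
])

```text
time: 39.17
position: [0.5477, 0.2866, 0.1574]
tool_rot: [-0.707, 0.007, 0.707, 0.007]
ft_force: [0.3, 0.8, -0.3]
grip_width: 0.0575
```

>>> move_arm([
  [-1, -30, 0, 0, 0],
  [-1, -60, 0, 0, 0],
  [-1, -90, 0, 0, 0],
  [-1, -110, 0, 0, 0],
  [-1, -110, 40, 0, 0],
  [-1, -110, 60, 0, 0],
  [-1, -110, 60, 0, 0],
  [-1, -110, 60, 0, 0],
])

```text
time: 39.83
position: [0.5466, 0.2257, 0.2676]
tool_rot: [-0.707, 0.008, 0.707, 0.008]
ft_force: [-0.1, 0.9, -1.2]
grip_width: 0.087
```

Run:
```python
from h import *
from tins import tins
o=robot.get_obs(); print(o["time"],o["position"],o["grip_width"],o["ft_force"],np.degrees(yaw(o)))
W=cam("wrist"); save(W,"w24.png")
for t in tins(W,.044): print(*t)
```

```text
39.8333 [0.54662779 0.22569062 0.26757996] 0.08702100615868227 [-0.12898491  0.91447803 -1.20367231] -91.27181308552765
0.76 [211. 170. 216. 210.] [86. 84. 88.] [562.4 318.2] [39.1  3.1] 0.8
0.56 [113. 169. 215. 234.] [168. 163. 168.] [550.9 362.7] [85.9 62.1] 88.8
```

View pics/w24.png

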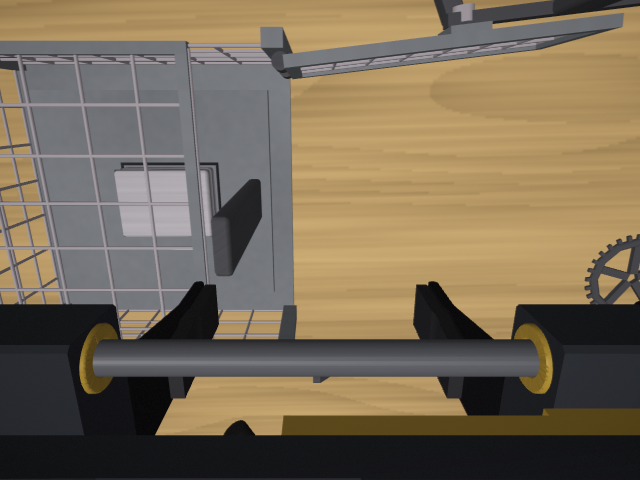

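Run:
```python
from h import *
P=np.array([[.4793,.2369],[.5363,.1155],[.6908,.0708]])
A=np.c_[2*P,np.ones(3)]; s=np.linalg.solve(A,(P**2).sum(1)); c=s[:2]; print(c,np.linalg.norm(P-c,axis=1), np.degrees(np.arctan2(*(P-c).T[::-1])))
print(go((.69,.0565,.215),np.radians(5.3)))
```

```text
[0.65797868 0.24671223] [0.1789479 0.1789479 0.1789479] [-176.85672978 -132.84107109  -79.43139756]
(array([  52.1,  167.5, -146.8]), np.float64(83.5))
```

>>> move_arm([
  [-1, 0, 30, -26, -7],
  [-1, 0, 65, -57, -14],
  [-1, 0, 100, -88, -21],
  [-1, 0, 135, -118, -28],
  [-1, 0, 167, -147, -35],
  [-1, 0, 167, -147, -42],
  [-1, 0, 167, -147, -49],
  [-1, 0, 167, -147, -56],
])

```text
time: 40.6
position: [0.6914, 0.056, 0.2661]
tool_rot: [-0.627, -0.328, 0.627, -0.327]
ft_force: [-0.2, 0.3, -0.5]
grip_width: 0.0869
```

>>> move_arm([
  [-1, 0, 0, 0, -7],
  [-1, 0, 0, 0, -14],
  [-1, 0, 0, 0, -21],
  [-1, 0, 0, 0, -28],
  [-1, 0, 0, 0, -35],
  [-1, 0, 0, 0, -40.5],
  [-1, 0, 0, 0, -40.5],
  [-1, 0, 0, 0, -40.5],
])

```text
time: 41.27
position: [0.6904, 0.0576, 0.2668]
tool_rot: [0.476, 0.523, -0.476, 0.522]
ft_force: [-0.3, 0.3, 0.0]
grip_width: 0.0871
```

Run:
```python
from h import *
o=robot.get_obs(); print(o["time"],o["position"],o["grip_width"],o["ft_force"],np.degrees(yaw(o)))
print(go((.69,.0568,.205),np.radians(5.3)))
W=cam("wrist"); save(W,"w25.png")
```

```text
41.2667 [0.69037469 0.05763887 0.26683794] 0.08706610718424523 [-0.31091135  0.33682671  0.02373614] 5.280972262324889
(array([61.8, -0.4,  0.8]), np.float64(-0.0))
```

View pics/w25.png

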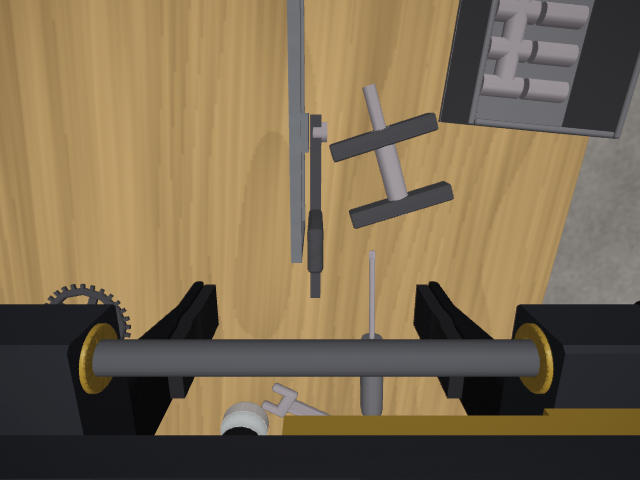

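>>> move_arm([
  [-1, 30, 0, 0, 0],
  [-1, 60, 0, 0, 0],
  [-1, 90, 0, 0, 0],
  [-1, 105, 0, 0, 0],
  [-1, 109, 0, 0, 0],
  [-1, 109, 0, 0, 0],
  [1, 109, 0, 0, 0],
  [1, 109, 0, 0, 0],
], newtons=20)

```text
time: 41.98
position: [0.6917, 0.0565, 0.1603]
tool_rot: [0.477, 0.522, -0.475, 0.524]
ft_force: [-0.3, -0.0, -0.2]
grip_width: 0.0802
```

>>> move_arm([
  [1, 0, 0, 0, 0],
  [1, 0, 0, 0, 0],
  [1, 0, 0, 0, 0],
  [1, 0, 0, 0, 0],
  [1, 0, 0, 0, 0],
  [1, 0, 0, 0, 0],
  [1, 0, 0, 0, 0],
  [1, 0, 0, 0, 0],
])

```text
time: 42.65
position: [0.6902, 0.0565, 0.1583]
tool_rot: [0.476, 0.523, -0.476, 0.523]
ft_force: [-0.6, -0.3, 0.5]
grip_width: 0.0282
```

>>> move_arm([
  [1, 0, 0, 0, 0],
  [1, 0, 0, 0, 0],
  [1, 0, 0, 0, 0],
  [1, 0, 0, 0, 0],
  [1, 0, 0, 0, 0],
  [1, 0, 0, 0, 0],
])

```text
time: 43.15
position: [0.6903, 0.0565, 0.1583]
tool_rot: [0.476, 0.523, -0.476, 0.523]
ft_force: [0.0, -0.0, -0.4]
grip_width: 0.0098
```

Now I'll lift the bar to about 0.3 rad, then swing the gate back.

>>> move_arm([
  [1, -3.5, 0, -2.5, 0],
  [1, -7, 0, -5, 0],
  [1, -10, 0, -8, 0],
  [1, -13, 0, -10.7, 0],
  [1, -16, 0, -14, 0],
  [1, -18.6, 0, -17, 0],
  [1, -18.6, 0, -17, 0],
  [1, -18.6, 0, -17, 0],
])

```text
time: 43.82
position: [0.6891, 0.0737, 0.1779]
tool_rot: [0.476, 0.523, -0.476, 0.523]
ft_force: [-0.5, -3.5, 1.4]
grip_width: 0.0097
```

```bash
sed -i 's/^H=.*/H=np.array([.6582,.2465])/' arc.py; python3 arc.py -7
```

```text
43.8167 [0.68908048 0.07371099 0.17793427] 0.00972258470675231 [-0.53738575 -3.49323014  1.3563987 ] 5.378733605133484
H [0.6582 0.2465] rad 0.17552676429005296 ang -79.8671972396823
7.0 [ -0.  -21.4   0.5]
14.0 [ -0.1 -42.7  -1.7]
21.0 [ -0.1 -63.7  -6.4]
28.0 [ -0.1 -83.8 -13.6]
35.0 [-1.00e-01 -1.03e+02 -2.33e+01]
42.0 [  -0.2 -120.8  -35.2]
49.0 [  -0.2 -137.   -49.2]
56.0 [  -0.2 -151.4  -65. ]
63.0 [  -0.2 -163.8  -82.5]
70.0 [  -0.3 -173.9 -101.4]
77.0 [  -0.3 -181.7 -121.4]
84.0 [  -0.3 -187.  -142.2]
```

>>> move_arm([
  [1, 0, -10.7, 0.4, 3.5],
  [1, 0, -21.4, 0.5, 7],
  [1, 0, -42.7, -1.7, 14],
  [1, 0, -63.7, -6.4, 21],
  [1, 0, -83.8, -13.6, 28],
  [1, 0, -103, -23.3, 35],
  [1, 0, -120.8, -35.2, 42],
  [1, 0, -137, -49.2, 49],
])

```text
time: 44.48
position: [0.5469, 0.1108, 0.1776]
tool_rot: [0.652, 0.276, -0.65, 0.275]
ft_force: [2.2, 1.8, -2.0]
grip_width: 0.0101
```

```bash
python3 arc.py -6
```

```text
44.4833 [0.54690539 0.11080942 0.17764435] 0.010125934131363533 [ 2.24080736  1.78377434 -2.0324492 ] -44.08255837502034
H [0.6582 0.2465] rad 0.17549479702586795 ang -129.3589048195216
6.0 [  0.  -18.4   0.6]
12.0 [  0.  -36.7  -0.8]
18.0 [  0.1 -54.8  -4.1]
24.0 [  0.1 -72.4  -9.2]
30.0 [  0.1 -89.4 -16.2]
36.0 [   0.2 -105.6  -24.9]
42.0 [   0.2 -120.7  -35.3]
48.0 [   0.2 -134.8  -47.1]
54.0 [   0.3 -147.5  -60.4]
60.0 [   0.3 -158.7  -74.9]
66.0 [   0.4 -168.4  -90.6]
72.0 [   0.4 -176.3 -107.1]
```

>>> move_arm([
  [1, 0, -18.4, 0.6, 6],
  [1, 0, -36.7, -0.8, 12],
  [1, 0, -54.8, -4, 18],
  [1, 0, -72.4, -9.2, 24],
  [1, 0, -89.4, -16.2, 30],
  [1, 0, -105.6, -25, 36],
  [1, 0, -113.5, -30, 39],
  [1, 0, -120.7, -35.3, 42],
])

```text
time: 45.15
position: [0.4847, 0.2204, 0.1776]
tool_rot: [0.707, 0.027, -0.706, 0.025]
ft_force: [0.8, -0.8, 0.4]
grip_width: 0.0095
```

```bash
python3 arc.py -2|head -7
python3 - <<'E'
from h import *
W=cam("wrist"); save(W,"w26.png")
E
```

```text
45.15 [0.48468612 0.22040095 0.17762274] 0.00950757094819525 [ 0.82423493 -0.8222317   0.35997968] -85.7848003468125
H [0.6582 0.2465] rad 0.1754657469936514 ang -171.44599437286425
2.0 [ 0.  -6.1  0.4]
4.0 [  0.  -12.2   0.5]
6.0 [  0.  -18.4   0.4]
8.0 [  0.  -24.5   0.1]
10.0 [  0.1 -30.6  -0.4]
```

View pics/w26.png

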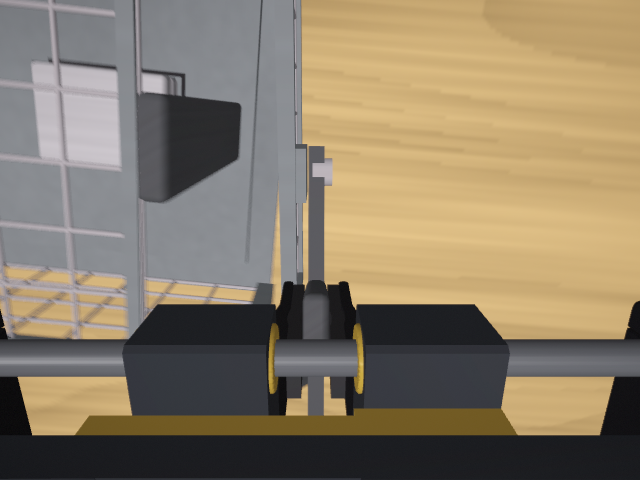

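>>> move_arm([
  [1, 0, -4, 0.3, 1.3],
  [1, 0, -8, 0.4, 2.6],
  [1, 0, -12, 0.5, 3.9],
  [1, 0, -15, 0.5, 5],
  [1, 0, -17, 0.5, 5.5],
  [1, 0, -18.5, 0.4, 5.5],
  [1, 0, -18.5, 0.4, 5.5],
  [1, 0, -18.5, 0.4, 5.5],
])

```text
time: 45.87
position: [0.4827, 0.237, 0.1773]
tool_rot: [-0.707, 0.007, 0.707, 0.007]
ft_force: [-2.4, -0.9, 5.2]
grip_width: 0.0099
```

```bash
python3 arc.py -2|head -3
python3 - <<'E'
from h import *
W=cam("wrist"); save(W,"w27.png")
E
```

```text
45.8667 [0.48273173 0.23697043 0.17730728] 0.009904735989913514 [-2.41635312 -0.85493525  5.2212697 ] -91.1548032944976
H [0.6582 0.2465] rad 0.17572684992992635 ang -176.89135554059405
2.0 [ 0.  -6.1  0.3]
```

View pics/w27.png

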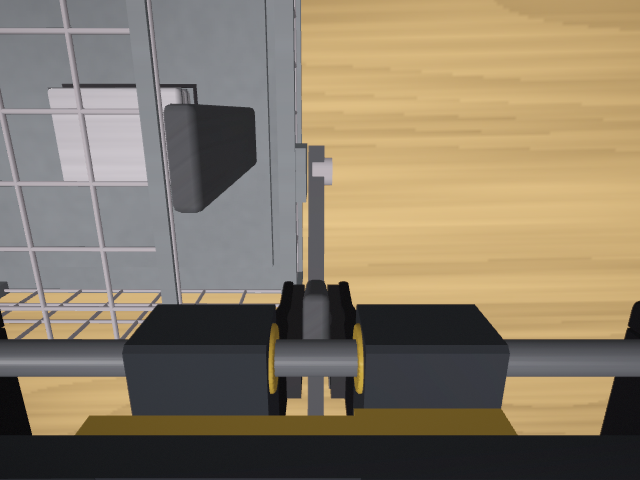

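>>> move_arm([
  [1, 0, -2, 0, 0],
  [1, 0, -2, 0, 0],
  [1, 4, -2, 3.7, 0],
  [1, 8, -2, 7.3, 0],
  [1, 12, -2, 11, 0],
  [1, 16, -2, 14.5, 0],
  [1, 18.5, -2, 17, 0],
  [1, 18.5, -2, 17, 0],
])

```text
time: 46.58
position: [0.4672, 0.2376, 0.1583]
tool_rot: [0.708, -0.008, -0.706, -0.006]
ft_force: [4.2, -6.1, -1.1]
grip_width: 0.0099
```

```bash
python3 arc.py -2|head -2
python3 - <<'E'
from h import *
W=cam("wrist"); save(W,"w28.png")
E
```

```text
46.5833 [0.46723825 0.23759076 0.15833227] 0.009933997769761161 [ 4.16276229 -6.11939137 -1.0895104 ] -91.09917351602498
H [0.6582 0.2465] rad 0.1911694655023744 ang -177.32882536668248
```

View pics/w28.png

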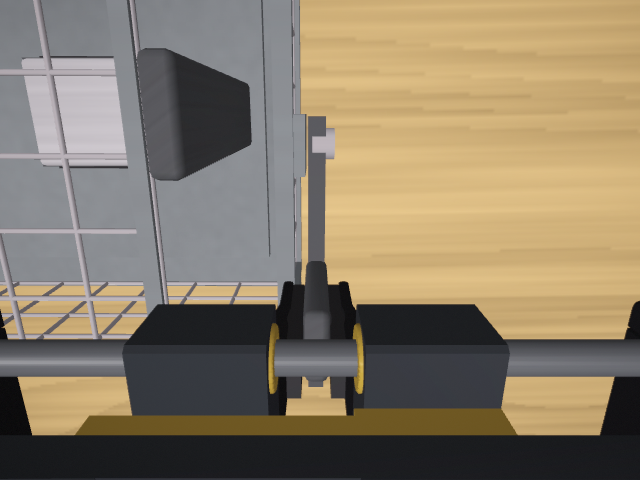

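>>> move_arm([
  [-1, 0, 0, 0, 0],
  [-1, 0, 0, 0, 0],
  [-1, 0, 0, 0, 0],
  [-1, 0, 0, 0, 0],
  [-1, 0, 0, 0, 0],
  [-1, 0, 0, 0, 0],
  [-1, 0, 0, 0, 0],
  [-1, 0, 0, 0, 0],
])

```text
time: 47.3
position: [0.4658, 0.2394, 0.1584]
tool_rot: [-0.707, 0.007, 0.707, 0.007]
ft_force: [-0.4, -0.2, -0.3]
grip_width: 0.055
```

>>> move_arm([
  [-1, 0, 0, 0, 0],
  [-1, 0, 0, 0, 0],
  [-1, -40, 0, 0, 0],
  [-1, -60, 0, 0, 0],
  [-1, -90, 20, 0, 0],
  [-1, -120, 60, 0, 0],
  [-1, -120, 60, 0, 0],
  [-1, -120, 60, 0, 0],
])

```text
time: 47.97
position: [0.4659, 0.178, 0.2805]
tool_rot: [0.709, -0.008, -0.705, -0.008]
ft_force: [-0.7, 0.7, -0.9]
grip_width: 0.087
```

Run:
```python
from h import *
o=robot.get_obs(); print(o["time"],o["position"])
W=cam("wrist"); save(W,"w29.png"); save(W,"w29c.png",(60,60,300,300),3)
for l in [(-.082,-.014)]:
    Rm=R.from_euler("z",-.0218).as_matrix()[:2,:2]
S=cam("scene"); save(S,"s9.png",(360,130,560,280),4)
```

```text
47.9667 [0.46591866 0.17800481 0.2805227 ]
```

View pics/w29.png

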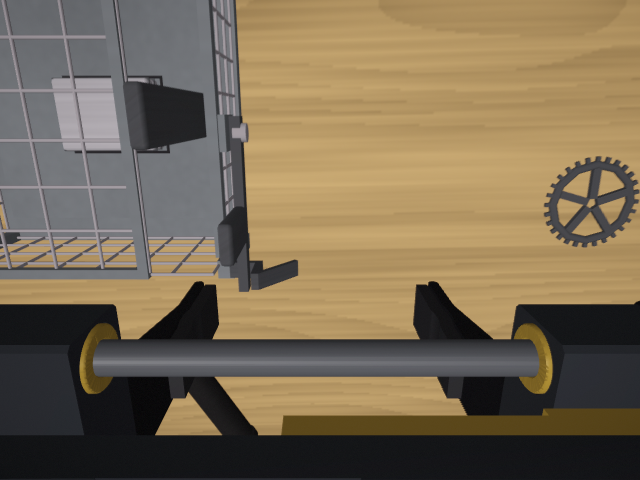

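View pics/w29c.png

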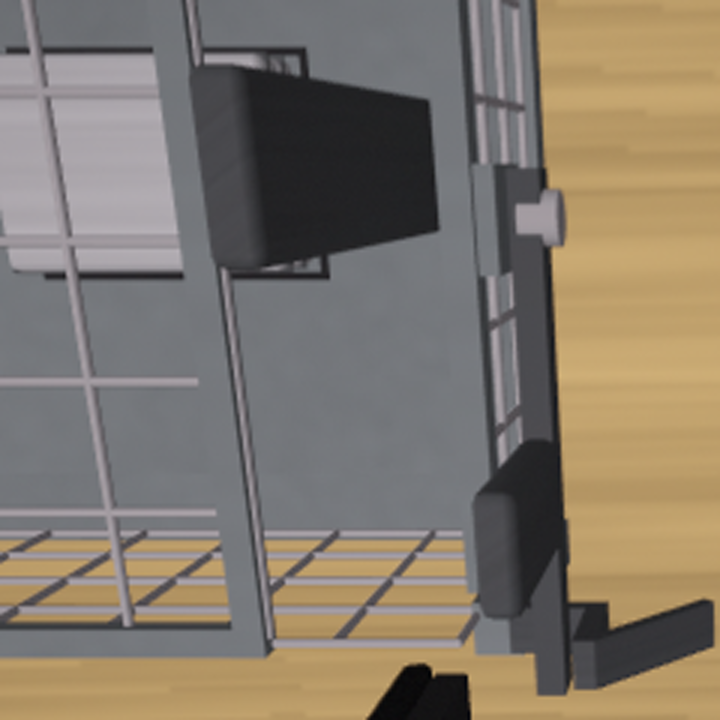

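View pics/s9.png

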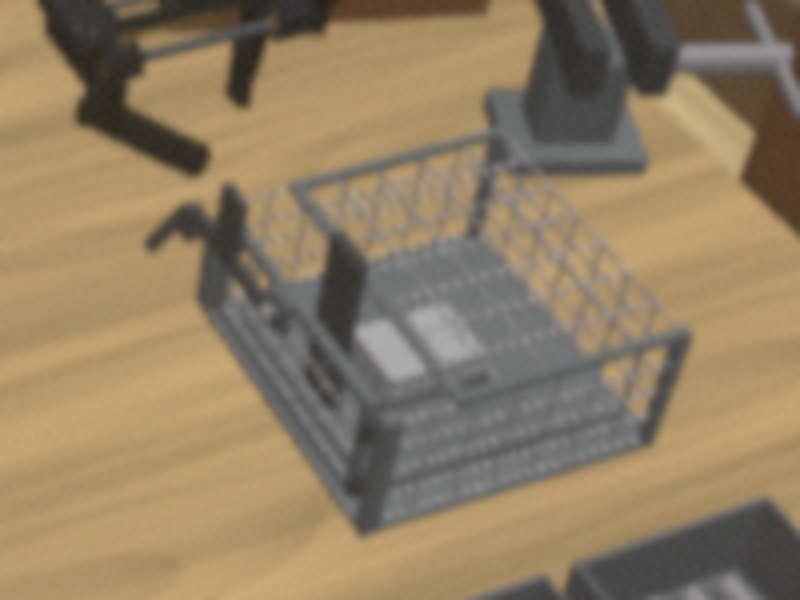

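Run:
```python
from h import *
S=cam("scene");T=cam("top"); save(T,"t9.png")
a=cv2.imread("pics/scene0.png"); b=S["image"][:,:,::-1]
d=cv2.absdiff(a,b).max(2); d=cv2.convertScaleAbs(d,alpha=3)
a2=cv2.imread("pics/top0.png"); d2=cv2.convertScaleAbs(cv2.absdiff(a2,T["image"][:,:,::-1]).max(2),alpha=3)
cv2.imwrite("pics/diff.png",np.hstack([cv2.resize(d[130:330,160:560],None,fx=2,fy=2)])); cv2.imwrite("pics/diff2.png",d2)
x=det(S,"tray_handle");
```

```text
(no output)
```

View pics/diff.png

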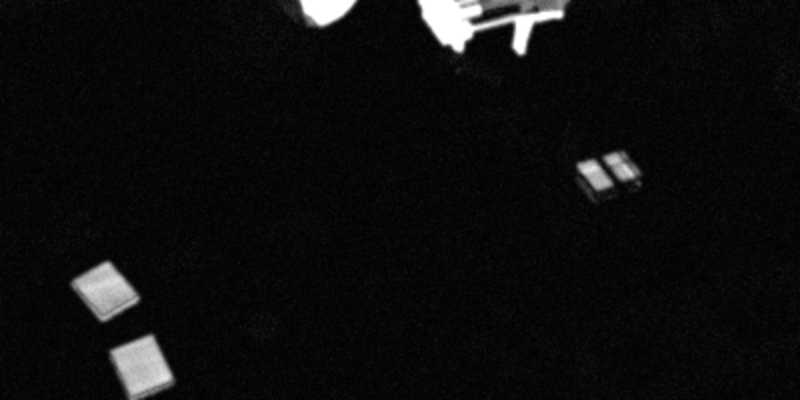

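View pics/diff2.png

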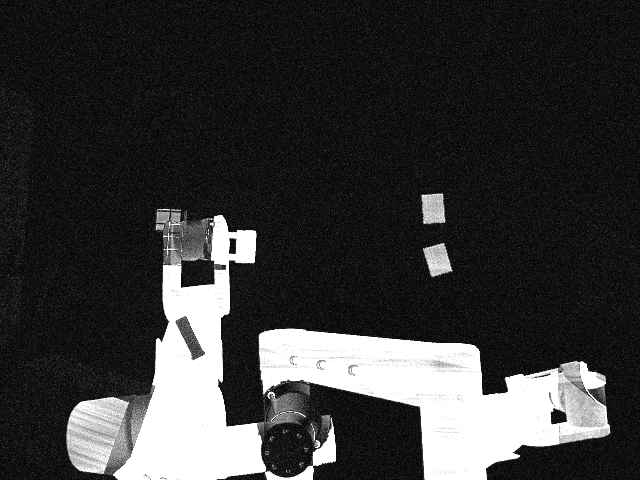

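Run:
```python
from rig import robot
print(robot.hand_in(), robot.get_obs()["time"])
```

```text
the job is handed in; nothing more can be done
the job is handed in; nothing more can be done
```

Both aluminium tins on the bench are put away in the cage, and the job was handed in at about 48 s.

**What I did:** I lifted the latch, swung the gate open to about 96° (1.68 rad) and pulled the tray out to its stop. Then I stacked the tins one at a time inside the outline, slid the tray home until it stopped, shut the gate and lowered the bar into its catch. I stopped the gate a little short of its 1.75 stop because the pedal lies close to it there.

**Last checks:**
- **Pile:** before the tray went home, the tin centres were within about 1 mm of each other and of the outline centre, and within about half a degree of its axis. After the tray was shut, the wrist picture showed the pile still inside the outline.
- **Gate, latch, tray and bench:** comparing start and end pictures from the scene and top cameras, only the two tins and the arm had moved.
- **Latch bar:** in the wrist picture the bar lies behind the lip of the catch.
- **Tin count:** I found only two silver tins. The blue, orange and pink look-alikes were left alone.
- **Grip:** I saw no grip slip and no tin knocked aside. No check failed or disagreed.

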